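# Load the stacked drive parts onto the engraving machine's waste boards

## Task

The four drive parts for the next engraving run are stacked on the table beside the machine. Take the stack apart and lay each part, same side up, flat on the waste board on the machine bed whose routed outline has its shape and size, centred in the outline and squared up with it. Set the parts down rather than dropping them, and leave the cutter box and the collet block where they are.

Things in the scene. Friction and masses are not known exactly. Their poses are not given: they have to be found in the camera images.
- nut_block: Lead-screw nut block, topmost in the stack: aluminium block 24 mm (x) by 46 mm (y), 22 mm high, with a brass-bushed bore in its two end faces and two small holes in its top. Origin at the centre of its underside, z up, y along its length. About 60 g.
- bearing_flange: Round dark steel bearing flange, under the nut block: disc 52 mm across and 13 mm thick, with a central hub 32 mm across rising 10 mm above it (23 mm high in all). Origin at the centre of its underside, z up towards the hub. About 150 g.
- motor_plate: Square aluminium motor plate, under the flange: 58 mm by 58 mm, 16 mm thick, a 22 mm bore in the middle and four screw holes. Origin at the centre of its underside, z up, x and y along its edges. About 130 g.
- carriage_plate: Long aluminium carriage plate at the bottom of the stack, lying on the table: 60 mm (x) by 120 mm (y), 16 mm thick, with holes near its ends. Origin at the centre of its underside, z up, y along its length. About 300 g. The stack stands at one of three places on the table to the right of the machine, turned by up to 35 degrees; the parts lie loosely on one another, a few millimetres off-centre and slightly turned.
- nut_board: Waste board screwed flat to the machine bed: brown fibreboard, 56 mm (x) by 78 mm (y), 12 mm thick, with a 5 mm wide dark routed groove flush in its top face: a small rectangle that just surrounds a 24 by 46 mm part. Fixed. Origin at the centre of its underside, z up, y along the long side of the rectangle. Boards swap among four places on the bed, turned by up to 7 degrees.
- flange_board: Waste board screwed flat to the machine bed: brown fibreboard, 84 mm by 84 mm, 12 mm thick, with a 5 mm wide dark routed groove flush in its top face: a circle that just surrounds a part 52 mm across. Fixed. Origin at the centre of its underside, z up. Boards swap among four places on the bed, turned by up to 7 degrees. The gantry and spindle stand at the left (+y) end of the bed, over 130 mm from any board's centre.
- motor_board: Waste board screwed flat to the machine bed: brown fibreboard, 90 mm by 90 mm, 12 mm thick, with a 5 mm wide dark routed groove flush in its top face: a square that just surrounds a 58 by 58 mm part. Fixed. Origin at the centre of its underside, z up, x and y along the sides of the square. Boards swap among four places on the bed, turned by up to 7 degrees.
- carriage_board: Waste board screwed flat to the machine bed: brown fibreboard, 90 mm (x) by 150 mm (y), 12 mm thick, with a 5 mm wide dark routed groove flush in its top face: a long rectangle that just surrounds a 60 by 120 mm part. Fixed. Origin at the centre of its underside, z up, y along the long side of the rectangle. Boards swap among four places on the bed, turned by up to 7 degrees.
- cutter_box: Bystander: flat white box of cutters with a clear lid, 72 mm (x) by 122 mm (y), 26 mm high, loose on the table near the stack. Origin at the centre of its underside, z up.
- collet_block: Bystander: light wooden block 56 mm (x) by 84 mm (y), 22 mm high, with five small steel collets standing in it (33 mm high with them), loose on the table near the stack. Origin at the centre of its underside, z up.
There are look-alikes about, which are no part of the job. What is shaped like the motor_plate but red or yellow is not meant.

How it is judged:
At the end, for the whole second after the job is handed in: Each part lies flat, same side up, on its own board, centre within 10 mm of the board's centre and (except the round flange) squared with its outline within 10 degrees, either way round or any quarter turn for the square plate; all released and at rest (horizontal distance between nut_block and nut_board below 0.01 m and z of nut_block in the frame of nut_board between 0.009 and 0.015 m and angle between each of nut_block, bearing_flange, motor_plate, carriage_plate's own z axis and vertical below 0.08 rad and linear speed of each of nut_block, bearing_flange, motor_plate, carriage_plate below 0.02 m/s and angle between the y axis of nut_block and the y axis of nut_board, either way round below 0.18 rad and horizontal distance between bearing_flange and flange_board below 0.01 m and z of bearing_flange in the frame of flange_board between 0.009 and 0.015 m and horizontal distance between motor_plate and motor_board below 0.01 m and z of motor_plate in the frame of motor_board between 0.009 and 0.015 m and (angle between the y axis of motor_plate and the y axis of motor_board, either way round below 0.18 rad or angle between the x axis of motor_plate and the y axis of motor_board, either way round below 0.18 rad) and horizontal distance between carriage_plate and carriage_board below 0.01 m and z of carriage_plate in the frame of carriage_board between 0.009 and 0.015 m and angle between the y axis of carriage_plate and the y axis of carriage_board, either way round below 0.18 rad); the robot touches nothing.
It fails at once if a part falls freely instead of being set down (faster than 0.7 m/s with no finger on it) ((linear speed of nut_block above 0.7 m/s and contact force between the fingers and nut_block below 0.01 N) or (linear speed of bearing_flange above 0.7 m/s and contact force between the fingers and bearing_flange below 0.01 N) or (linear speed of motor_plate above 0.7 m/s and contact force between the fingers and motor_plate below 0.01 N) or (linear speed of carriage_plate above 0.7 m/s and contact force between the fingers and carriage_plate below 0.01 N)).
It fails at once if the cutter box is pushed more than 20 mm (distance of cutter_box from where it was at the start of the episode above 0.02 m).
It fails at once if the collet block is pushed more than 20 mm (distance of collet_block from where it was at the start of the episode above 0.02 m).
It also fails if it takes over 109 s, if anything falls off the work surface, if the arm or the gripper's body presses on something with over 40 N, if the wrist force passes 120 N, or if a joint passes its speed limit or range.

## Robot

A 7-joint arm with a two-finger parallel gripper is mounted at the origin on the work surface. World frame = base frame: x ahead of the robot, y to its left, z up, the work surface at z = 0. Lengths are in m, angles in rad, forces in N, time in s.
With the tool pointing down it reaches from about 0.425 to 0.875 m from the base axis. Payload 4.7 kg.
Tool frame: the origin (TCP) lies at the very end of the fingers, on their centre line; the grasp point (between the pads) lies 19 mm behind it (grip_point_offset is the distance from the TCP to the grasp point, in m); x points along the fingers, z is the direction in which the jaws open and shut, and the axes are right-handed (so a half turn about x gives the same grasp; the last joint's range is limited). The gripper opens to 87 mm and grips with 3 to 60 N. Pads are 19 mm wide; open, the fingers measure 117 mm over their backs; the gripper's body (75 mm by 190 mm) begins 51 mm behind the grasp point.
Start: joints at [1.125, 0.321, -0.07, 1.45, 0.023, 1.371, -0.057], TCP at [0.288, -0.583, 0.197] pointing down, gripper open.
Joint ranges: [-2.86, 2.86], [-0.3, 2.09], [-1.38, 1.24], [0.06, 2.45], [-1.56, 4.7], [0.09, 2.05], [-2.69, 2.69]. Speed limits (rad/s): [2.57, 2.57, 3.14, 3.14, 3.14, 3.14, 3.14].

## Interface

Orientations are given as a rotation vector (axis times angle).
In Python, from bench import get_state, get_image, calibration, close_job, grip_point_offset gives the robot as it stands.
- The arm moves only by the tool play_rows, never from a script. Its argument "targets" is a list of rows, each an object with "claw": the closure, from 0 (fully open) to 1 (shut); "linear": the shift along the tool's x, y, z as a fraction of full scale, a list of three; "rotation": the turn, a rotation vector about the tool's x, y, z as a fraction of full scale, a list of three. In form: [{"claw": claw, "linear": [x, y, z], "rotation": [wx, wy, wz]}, ...]. A call has 1 to 10 rows; each row shifts and turns the pose as measured when the row begins, along the tool's axes as they then stand; what a row does not reach is not made up. Full scale, the value 1, is 2.5 cm for a shift and 90 degrees for a turn. A row lasts 1/12 s, in which the tool goes at most 41.7 mm and 7.16 degrees, less where a joint would pass 70% of its speed; a pose out of reach is approached as far as the arm can. A call with a number of a shift or a turn outside -1 to 1 is refused whole. A call with a gripper value outside its range is refused whole. The fingers move at their own pace and stop on an object; "newtons" is the grip in N (left out, the last holds). Time passes only in rows, so rows that do not move let the fingers close. It gives the time, the measured TCP pose, the force and the opening at its end, in the units of the state.
- get_state(): the state, without advancing time (a new reading comes with each control period).
- get_image(name): name is "scene" or "top" or "wrist"; returns the picture (400x640x3 uint8, blue, green, red); there is no depth.
- calibration(name): a dict with "fx", "fy", "cx", "cy" (pixels), "rvec" (rotation vector, rad) and "tvec" (3), from world to camera coordinates, as OpenCV has them; the wrist camera has in their place "hand_eye" (4x4, takes a point from camera to tool coordinates, whose origin is the TCP and whose axes are the tool frame's). Camera axes: x right, y down, z forward; pixel columns grow to the right and rows downward; lengths in m; the calibration is good to about 2 mm. A picture is of the moment at which its call begins: read the wrist's pose just before it. calibration takes no time and is no camera call.
- close_job(): hands the job in, once; it reports no verdict.
The state is a dict: "time": time; "joint_positions": joint angles; "qd": joint speeds; "joint_torque": joint torques, N m; "position": TCP position; "tool_rot": TCP orientation; "ft_force": force on the tool from outside, world axes, zero at the start; "torque": the same for the moment, N m; "grip_width": opening from 0.0 (shut) to 1.0 (fully open).
Only numpy, scipy, OpenCV 4.12 (cv2) and the standard library are available. Lean on these libraries where they do the work, as an engineer would, in place of code of your own. Each camera call takes 0.05 s, during which the arm holds its last target. There are 200 camera calls.

## Working session

There is one attempt and no reset: what is moved stays moved. The work goes in short steps, Python scripts to look and compute and a tool call to move; the robot and the scene stay as the last step left them, time stands still between calls to the robot, and variables do not carry over. Pictures are saved under pics/ and viewed, about 12 in all and at most 16, crops included, and the job is handed in when it is done.

Besides the shell and the picture viewer there is one more tool, called after ">>>" in YAML: its name, and indented under it one key for each argument. play_rows: Moves the arm, as the interface text tells. Shift numbers are shares of 2.5 cm and turn numbers shares of 90 degrees, none past 1 either way. Its arguments: {"type":"object","properties":{"targets":{"type":"array"},"newtons":{"type":"number"}},"required":["targets"]}

```bash
mkdir -p pics; ls; python3 - <<'E'
from bench import *
import cv2
print(get_state()); print(grip_point_offset)
for n in ("scene","top","wrist"):
    print(n,calibration(n)); cv2.imwrite(f"pics/{n}0.png",get_image(n))
E
```

```text
pics
{'time': 0.0, 'joint_positions': array([ 1.12509104,  0.32180247, -0.07012686,  1.45169981,  0.02263635,
        1.37080136, -0.05688877]), 'qd': array([ 0.00116083, -0.00103549, -0.00168622,  0.00058773, -0.00112761,
        0.00165587,  0.00182684]), 'joint_torque': array([ 7.86731380e-05, -4.91294825e+01, -4.04103007e-01, -3.12531710e+01,
       -6.40001404e-02,  4.37933556e-02,  1.90544711e-04]), 'position': array([ 0.28814255, -0.58195507,  0.19546278]), 'tool_rot': array([ 0.86508713,  1.39407574, -0.86359897]), 'ft_force': array([-0.68065464,  0.76127578,  0.13501522]), 'torque': array([-0.01016693, -0.05112161,  0.01685148]), 'grip_width': 1.0018671234621461}
0.0187
scene {'fx': 464.38092096745754, 'fy': 464.38092096745754, 'cx': 316.2665056609819, 'cy': 200.02763925330808, 'rvec': array([ 2.17628363,  1.48469601, -0.44068832]), 'tvec': array([ 0.00711935, -0.34764289,  1.50692593])}
top {'fx': 429.7482386926239, 'fy': 429.7482386926239, 'cx': 321.56410247412407, 'cy': 200.56650394174412, 'rvec': array([ 2.18886674, -2.17096152,  0.04735587]), 'tvec': array([-0.15759064,  0.46300249,  1.34121312])}
wrist {'fx': 305.3122153488687, 'fy': 305.3122153488687, 'cx': 319.0424257696824, 'cy': 201.81324343625127, 'hand_eye': array([[-8.01558586e-04, -2.95094335e-01,  9.55467786e-01,
        -1.86997944e-01],
       [ 5.77439990e-04, -9.55468071e-01, -2.95093938e-01,
         8.11031154e-02],
       [ 9.99999512e-01,  3.15190229e-04,  9.36262906e-04,
        -8.31731599e-04],
       [ 0.00000000e+00,  0.00000000e+00,  0.00000000e+00,
         1.00000000e+00]])}
```

View pics/top0.png

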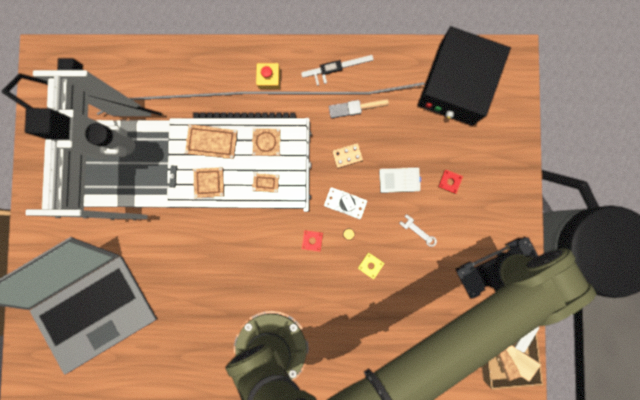

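View pics/scene0.png

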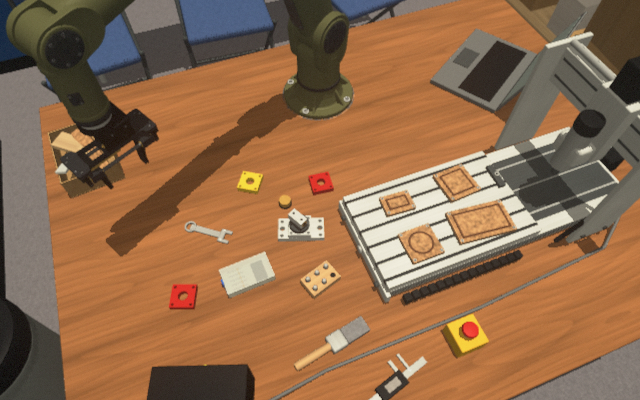

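Candidates for the square motor plate: the bare aluminium plate in the stack at top (346,203), red plates at (312,241) and (450,182), and a yellow one at (371,266). By the description it is the stack at (346,203). I'll check that in a close crop.

```bash
cat > h.py <<'E'
import numpy as np, cv2
from bench import *
from scipy.spatial.transform import Rotation as R
def cam(n):
    c=calibration(n); K=np.array([[c['fx'],0,c['cx']],[0,c['fy'],c['cy']],[0,0,1]])
    if n=='wrist':
        s=get_state(); T=np.eye(4); T[:3,:3]=R.from_rotvec(s['tool_rot']).as_matrix(); T[:3,3]=s['position']
        W=T@c['hand_eye']; return K,W[:3,:3],W[:3,3]
    Rm=cv2.Rodrigues(c['rvec'])[0]; return K,Rm.T,-Rm.T@c['tvec']   # cam->world
def ray(C,uv):
    K,Rw,o=C; uv=np.atleast_2d(uv); d=np.c_[uv,np.ones(len(uv))]@np.linalg.inv(K).T@Rw.T; return o,d
def plane(C,uv,z):
    o,d=ray(C,uv); return o+d*((z-o[2])/d[:,2])[:,None]
def proj(C,P):
    K,Rw,o=C; p=(np.atleast_2d(P)-o)@Rw@K.T; return p[:,:2]/p[:,2:]
def tri(Ca,ua,Cb,ub):
    oa,da=ray(Ca,ua); ob,db=ray(Cb,ub); da=da[0];db=db[0]
    t=np.linalg.lstsq(np.c_[da,-db],ob-oa,rcond=None)[0]; pa=oa+t[0]*da; pb=ob+t[1]*db
    return (pa+pb)/2,np.linalg.norm(pa-pb)
def mask(im,lo,hi,k=3):
    m=cv2.inRange(cv2.cvtColor(im,cv2.COLOR_BGR2HSV),np.array(lo),np.array(hi))
    return cv2.morphologyEx(m,cv2.MORPH_CLOSE,np.ones((k,k),np.uint8))
E
python3 - <<'E'
from h import *
t=cv2.imread('pics/top0.png'); s=cv2.imread('pics/scene0.png')
a=cv2.resize(t[105:255,165:465],None,fx=2.66,fy=2.66,interpolation=3)
cv2.imwrite('pics/c0.png',a)
hs=cv2.cvtColor(t,cv2.COLOR_BGR2HSV)
for p in [(212,141),(266,183),(250,160),(330,180),(192,183)]: print(p,hs[p[1],p[0]])
out={}
for n,im,box in (('top',t,(170,290,120,205)),('scene',s,(375,525,160,270))):
    C=cam(n); m=mask(im,(3,60,60),(25,255,255)); mm=np.zeros_like(m); x0,x1,y0,y1=box; mm[y0:y1,x0:x1]=m[y0:y1,x0:x1]
    cs,_=cv2.findContours(mm,cv2.RETR_EXTERNAL,2)
    out[n]=[cv2.minAreaRect(c) for c in cs if cv2.contourArea(c)>200]
    for r in out[n]: print(n,np.round(r[0],1),np.round(r[1],1),round(r[2],1))
E
```

```text
(212, 141) [ 15 117 225]
(266, 183) [ 16 116 235]
(250, 160) [ 20   3 254]
(330, 180) [ 12 143 210]
(192, 183) [ 19  36 213]
top [265.2 182.4] [26.1 17.5] 4.1
top [208.  182.5] [29. 30.] 90.0
top [265.5 142. ] [26. 29.] 90.0
top [210.9 140.7] [49.9 30.6] 5.0
scene [491.  256.5] [25. 66.] 90.0
scene [420.6 243.5] [38.8 34.5] 60.3
scene [480.6 221.5] [35.4 66.1] 76.3
scene [397.1 202.7] [21.2 33.2] 74.1
scene [456.3 182. ] [33.7 39.7] 66.8
scene [414.  172.5] [25. 78.] 90.0
```

View pics/c0.png

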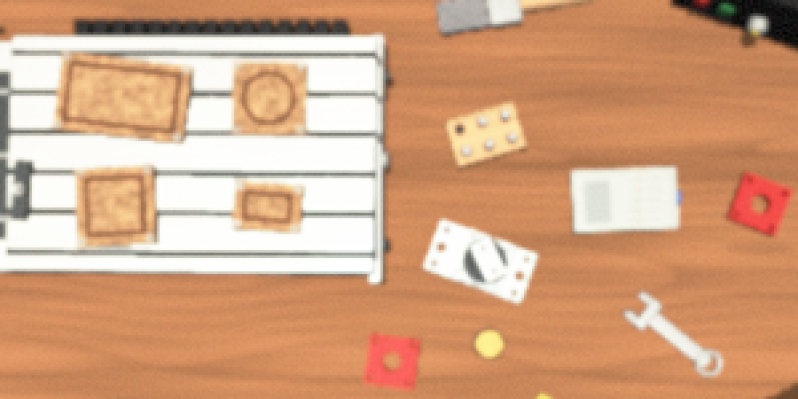

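The crop shows the stack at crop (481,261): a long white plate, a dark disc, and a small tilted block on top. The boards are at crop (124,97) carriage, (270,98) flange, (116,205) motor and (268,207) nut. Next I triangulate the boards and the stack.

```bash
python3 - <<'E'
from h import *
T,S=cam('top'),cam('scene')
tp=dict(nut=(265.2,182.4),motor=(208,182.5),flange=(265.7,142),carr=(210.9,140.7))
sp=dict(nut=(397.1,202.7),motor=(456.3,182),flange=(420.6,243.5),carr=(480.6,221.5))
for k in tp:
    print(k,*[np.round(x,4) for x in tri(T,tp[k],S,sp[k])])
t=cv2.imread('pics/top0.png'); m=mask(t,(3,60,60),(25,255,255)); mm=np.zeros_like(m); mm[122:203,172:290]=m[122:203,172:290]
for c in cv2.findContours(mm,0,2)[0]:
    if cv2.contourArea(c)<200: continue
    for z in (.06,): 
        w=plane(T,c[:,0].astype(float),z)[:,:2]*1000; r=cv2.minAreaRect(w.astype(np.float32)); print(z,np.round(r[0],1),np.round(r[1],1),round(r[2],1))
# stack: white carriage plate
hs=cv2.cvtColor(t,cv2.COLOR_BGR2HSV); m=(hs[...,1]<90).astype(np.uint8); mm=np.zeros_like(m); mm[180:222,318:374]=m[180:222,318:374]
c=max(cv2.findContours(mm,0,2)[0],key=cv2.contourArea); w=plane(T,c[:,0].astype(float),.016)[:,:2]*1000
r=cv2.minAreaRect(w.astype(np.float32)); print('carr',r)
print(plane(T,(346.5,202.5),.077)); print(T[2],S[2], plane(T,[(400,180),(347,155)],.02))
E
```

```text
nut [0.5133 0.0143 0.0783] 0.0022
motor [0.5119 0.1881 0.0778] 0.0017
flange [0.6372 0.0157 0.0745] 0.0018
carr [0.6392 0.1817 0.0794] 0.0023
0.06 [515.8  18.1] [80.  53.8] 86.3
0.06 [514.5 194.1] [89.6 92.6] 1.3
0.06 [640.6  19.5] [80.9 89.5] 0.2
0.06 [643.8 188.5] [154.8  95.4] 85.3
carr ((458.4803771972656, -227.9638214111328), (125.96910095214844, 67.53211975097656), 70.45159149169922)
[[ 0.45501622 -0.22987288  0.077     ]]
[ 0.37917364 -0.18057284  1.36443379] [ 1.03200474 -0.40857706  1.07692293] [[ 0.53028935 -0.39918007  0.02      ]
 [ 0.60839522 -0.23285514  0.02      ]]
```

```bash
cat >> h.py <<'E'
def go(x,y,z,yaw):
    """target TCP, jaw axis (tool z) yaw deg in world (mod 180), tool down. prints rotation first, then shift in rotated frame"""
    s=get_state(); M=R.from_rotvec(s['tool_rot']).as_matrix(); p=s['position']
    cy=np.degrees(np.arctan2(M[1,2],M[0,2])); d=(yaw-cy+90)%180-90; a=np.radians(cy+d)
    zt=np.array([np.cos(a),np.sin(a),0]); xt=np.array([0,0,-1.]); Mt=np.c_[xt,np.cross(zt,xt),zt]
    rv=R.from_matrix(M.T@Mt).as_rotvec()/(np.pi/2); sh=Mt.T@(np.array([x,y,z])-p)/.025
    print('t %.2f pos %s yaw %.1f dyaw %.1f q7 %.2f w %.1fmm f %s'%(s['time'],np.round(p,4),cy,d,s['joint_positions'][6],s['grip_width']*87,np.round(s['ft_force'],1)))
    print('rot total',np.round(rv,3),'min rows',np.ceil(np.linalg.norm(rv)/.079),'| shift total(after rot)',np.round(sh,2),'| shift in current frame',np.round(M.T@(np.array([x,y,z])-p)/.025,2))
E
python3 -c "
from h import *
print(R.from_rotvec(get_state()['tool_rot']).as_matrix().round(2)); go(.458,-.228,.22,-19.5)"
```

```text
[[-0.    0.9   0.44]
 [ 0.    0.44 -0.9 ]
 [-1.   -0.   -0.  ]]
t 0.15 pos [ 0.2882 -0.5821  0.1957] yaw -63.7 dyaw 44.2 q7 -0.06 w 87.1mm f [0.9 0.2 0.7]
rot total [-0.491 -0.001 -0.   ] min rows 7.0 | shift total(after rot) [-0.97 15.62  1.68] | shift in current frame [-0.96 12.37 -9.68]
```

>>> play_rows:
  targets:
    - {"claw":0,"linear":[-0.1,0,0],"rotation":[-0.07,0,0]}
    - {"claw":0,"linear":[-0.1,0,0],"rotation":[-0.07,0,0]}
    - {"claw":0,"linear":[-0.1,0,0],"rotation":[-0.07,0,0]}
    - {"claw":0,"linear":[-0.1,0,0],"rotation":[-0.07,0,0]}
    - {"claw":0,"linear":[-0.1,0,0],"rotation":[-0.07,0,0]}
    - {"claw":0,"linear":[-0.1,0,0],"rotation":[-0.07,0,0]}
    - {"claw":0,"linear":[-0.1,0,0],"rotation":[-0.07,0,0]}
    - {"claw":0,"linear":[0,0.9,0.1],"rotation":[0,0,0]}
    - {"claw":0,"linear":[0,0.9,0.1],"rotation":[0,0,0]}
    - {"claw":0,"linear":[0,0.9,0.1],"rotation":[0,0,0]}

```text
time: 0.98
position: [0.3099, -0.5211, 0.2078]
tool_rot: [0.25, 1.566, -0.239]
ft_force: [1.4, -0.8, -1.1]
grip_width: 0.999
```

```bash
python3 -c "
from h import *
go(.458,-.228,.22,-19.5)"
```

```text
t 0.98 pos [ 0.3099 -0.5211  0.2078] yaw -17.8 dyaw -1.7 q7 0.64 w 86.9mm f [ 1.4 -0.8 -1.1]
rot total [ 0.019 -0.006 -0.003] min rows 1.0 | shift total(after rot) [-0.49 13.03  1.67] | shift in current frame [-0.44 12.98  2.05]
```

>>> play_rows:
  targets:
    - {"claw":0,"linear":[0,1,0.15],"rotation":[0,0,0]}
    - {"claw":0,"linear":[0,1,0.15],"rotation":[0,0,0]}
    - {"claw":0,"linear":[0,1,0.15],"rotation":[0,0,0]}
    - {"claw":0,"linear":[0,1,0.15],"rotation":[0,0,0]}
    - {"claw":0,"linear":[0,1,0.15],"rotation":[0,0,0]}
    - {"claw":0,"linear":[0,1,0.15],"rotation":[0,0,0]}
    - {"claw":0,"linear":[0,1,0.15],"rotation":[0,0,0]}
    - {"claw":0,"linear":[-0.2,1,0.15],"rotation":[0,0,0]}
    - {"claw":0,"linear":[-0.2,1,0.15],"rotation":[0,0,0]}
    - {"claw":0,"linear":[-0.2,1,0.15],"rotation":[0,0,0]}

```text
time: 1.82
position: [0.4228, -0.2827, 0.2196]
tool_rot: [0.256, 1.573, -0.241]
ft_force: [-0.4, -0.3, 0.5]
grip_width: 1.002
```

>>> play_rows:
  targets:
    - {"claw":0,"linear":[0,1,0.1],"rotation":[0,0,0]}
    - {"claw":0,"linear":[0,1,0.1],"rotation":[0,0,0]}
    - {"claw":0,"linear":[0,0.6,0.1],"rotation":[0,0,0]}
    - {"claw":0,"linear":[0,0,0],"rotation":[0,0,0]}

```text
time: 2.15
position: [0.4539, -0.2137, 0.2209]
tool_rot: [0.25, 1.572, -0.232]
ft_force: [0.5, -0.3, -0.2]
grip_width: 0.996
```

```bash
python3 -c "
from h import *
go(.458,-.228,.22,-19.5)
C=cam('wrist'); im=get_image('wrist'); cv2.imwrite('pics/w1.png',im)
print(proj(C,[[.458,-.228,.07],[.458,-.228,.016]]))"
```

```text
t 2.15 pos [ 0.4539 -0.2137  0.2209] yaw -17.6 dyaw -1.9 q7 0.08 w 86.6mm f [ 0.5 -0.3 -0.2]
rot total [ 0.022 -0.01  -0.005] min rows 1.0 | shift total(after rot) [ 0.04 -0.48  0.35] | shift in current frame [ 0.03 -0.49  0.33]
[[328.75276152 194.29687557]
 [328.15109964 183.50410115]]
```

View pics/w1.png

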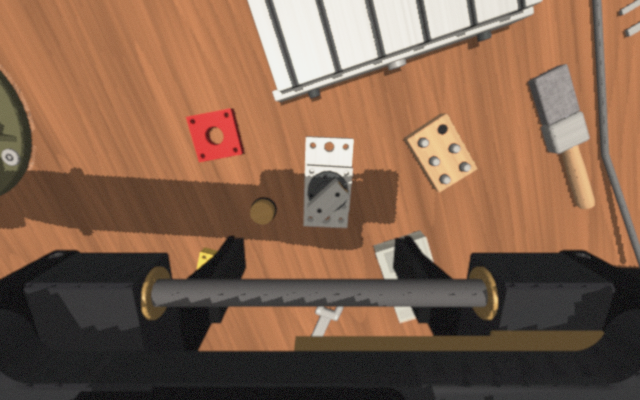

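The wrist view shows the stack at (328,183) with the nut block diagonal at (327,202). The collet block is at (440,152) and the cutter box at (400,255). I'll zoom to pick the corners.

```bash
python3 -c "
from h import *
im=cv2.imread('pics/w1.png')[130:235,280:380]
a=cv2.resize(im,None,fx=5.7,fy=5.7,interpolation=2); a=cv2.convertScaleAbs(a,alpha=1.5)
cv2.imwrite('pics/w1z.png',a)"
```

```text
(no output)
```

View pics/w1z.png

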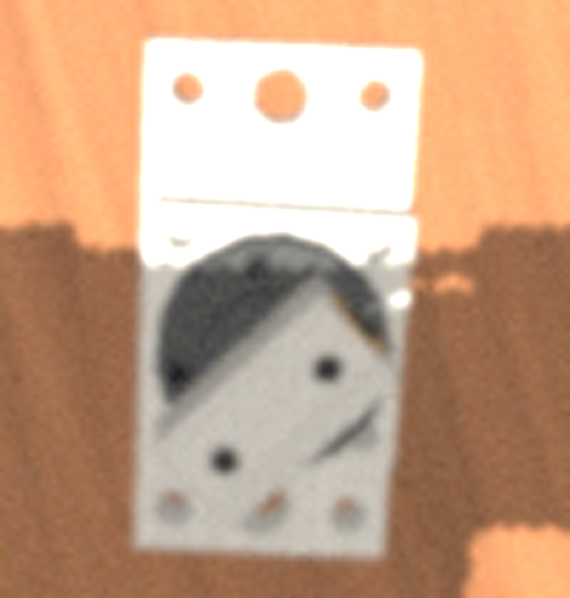

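```bash
python3 -c "
from h import *
C=cam('wrist')
f=lambda L:np.array(L)/5.7+[280,130]
n=plane(C,f([(327,368),(223,460)]),.077); d=n[0]-n[1]; print('nut',n.mean(0),np.linalg.norm(d),np.degrees(np.arctan2(d[1],d[0])))
c=plane(C,f([(145,40),(422,48),(386,556),(135,548)]),.016); print('carr',c.mean(0),cv2.minAreaRect((c[:,:2]*1000).astype(np.float32)))
m=plane(C,f([(162,198),(413,215)]),.032); d=m[1]-m[0]; print('motor edge',m.mean(0),np.linalg.norm(d),np.degrees(np.arctan2(d[1],d[0])))
b=plane(C,f([(160,350),(275,235),(392,350)]),.045); print('disc',b)
e=plane(C,f([(318,280),(160,430)]),.077); d=e[0]-e[1];print('nut edge',np.degrees(np.arctan2(d[1],d[0])),np.linalg.norm(d))
"
```

```text
nut [ 0.45405034 -0.23710469  0.077     ] 0.02812416304629883 25.542373216685416
carr [ 0.45613525 -0.23046047  0.016     ] ((456.313232421875, -230.5093231201172), (120.86092376708984, 61.343475341796875), 70.5136947631836)
motor edge [ 0.46720758 -0.20588475  0.032     ] 0.054882801444623805 -21.345705579579402
disc [[ 0.43223105 -0.22525621  0.045     ]
 [ 0.46333328 -0.2086215   0.045     ]
 [ 0.47999685 -0.24018632  0.045     ]]
nut edge 27.084833125153256 0.043675939839135765
```

>>> play_rows:
  targets:
    - {"claw":0,"linear":[0.3,0,0],"rotation":[0.075,0,0]}
    - {"claw":0,"linear":[0.3,0,0],"rotation":[0.075,0,0]}
    - {"claw":0,"linear":[0.3,0,0],"rotation":[0.075,0,0]}
    - {"claw":0,"linear":[0.3,0,0],"rotation":[0.075,0,0]}
    - {"claw":0,"linear":[0.3,0,0],"rotation":[0.075,0,0]}
    - {"claw":0,"linear":[0.3,0,0],"rotation":[0.075,0,0]}
    - {"claw":0,"linear":[0.3,0,0],"rotation":[0.07,0,0]}
    - {"claw":0,"linear":[0,0,0],"rotation":[0,0,0]}

```text
time: 2.87
position: [0.445, -0.229, 0.1646]
tool_rot: [0.914, 1.39, -0.92]
ft_force: [0.3, -0.0, -0.6]
grip_width: 1.0
```

```bash
python3 -c "
from h import *
go(.454,-.237,.058,-64)"
```

```text
t 2.87 pos [ 0.445  -0.229   0.1646] yaw -67.4 dyaw 3.4 q7 -0.78 w 87.0mm f [ 0.3 -0.  -0.6]
rot total [-0.038 -0.009  0.008] min rows 1.0 | shift total(after rot) [4.26 0.18 0.44] | shift in current frame [4.25 0.27 0.49]
```

>>> play_rows:
  targets:
    - {"claw":0,"linear":[0,0.1,0.2],"rotation":[-0.038,-0.009,0.008]}
    - {"claw":0,"linear":[0,0.1,0.2],"rotation":[0,0,0]}
    - {"claw":0,"linear":[0,0,0],"rotation":[0,0,0]}
    - {"claw":0,"linear":[0,0,0],"rotation":[0,0,0]}

```text
time: 3.2
position: [0.4512, -0.2415, 0.1643]
tool_rot: [0.866, 1.393, -0.869]
ft_force: [0.5, -0.2, 0.4]
grip_width: 1.003
```

```bash
python3 -c "
from h import *
go(.454,-.237,.058,-64)
C=cam('wrist'); im=get_image('wrist'); print(get_state()['position'])
u=proj(C,[.454,-.237,.077])[0]; print(u)
x,y=(u-[70,60]).astype(int); a=im[y:y+120,x:x+140]; print(x,y)
cv2.imwrite('pics/w2.png',cv2.convertScaleAbs(cv2.resize(a,None,fx=5,fy=5,interpolation=2),alpha=1.3))"
```

```text
t 3.20 pos [ 0.4512 -0.2415  0.1643] yaw -63.9 dyaw -0.1 q7 -0.70 w 87.3mm f [ 0.5 -0.2  0.4]
rot total [ 0.001 -0.     0.002] min rows 1.0 | shift total(after rot) [ 4.25  0.18 -0.11] | shift in current frame [ 4.25  0.19 -0.11]
[ 0.45127749 -0.2416748   0.16436778]
[316.72381767 193.22982365]
246 133
```

View pics/w2.png

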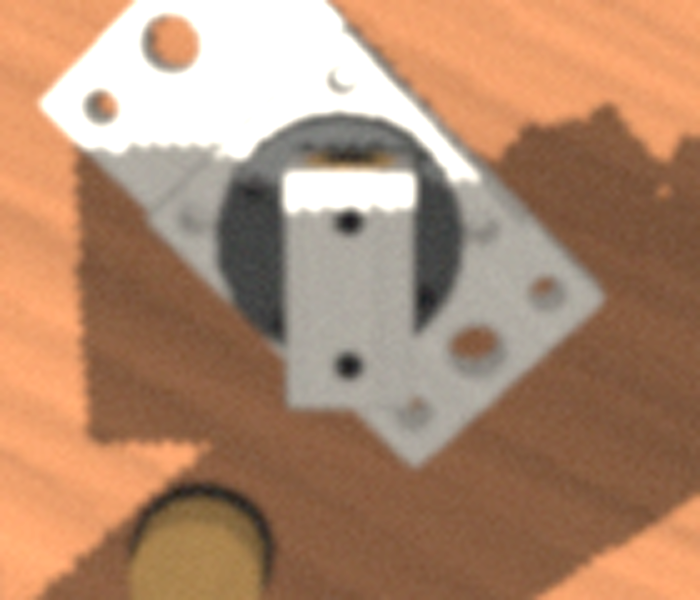

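>>> play_rows:
  targets:
    - {"claw":0,"linear":[0.9,0.12,-0.06],"rotation":[0,0,0]}
    - {"claw":0,"linear":[0.9,0.12,-0.06],"rotation":[0,0,0]}
    - {"claw":0,"linear":[0.9,0,0],"rotation":[0,0,0]}
    - {"claw":0,"linear":[0.9,0,0],"rotation":[0,0,0]}
    - {"claw":0,"linear":[0.3,0,0],"rotation":[0,0,0]}
    - {"claw":0,"linear":[0,0,0],"rotation":[0,0,0]}

```text
time: 3.75
position: [0.4581, -0.2386, 0.0672]
tool_rot: [0.865, 1.386, -0.869]
ft_force: [0.7, -0.6, 0.5]
grip_width: 1.0
```

```bash
python3 -c "
from h import *
go(.454,-.236,.058,-64)"
```

```text
t 3.75 pos [ 0.4581 -0.2386  0.0672] yaw -63.9 dyaw -0.1 q7 -0.76 w 87.0mm f [ 0.7 -0.6  0.5]
rot total [ 0.001  0.004 -0.   ] min rows 1.0 | shift total(after rot) [ 0.37 -0.1  -0.16] | shift in current frame [ 0.37 -0.1  -0.17]
```

>>> play_rows:
  targets:
    - {"claw":0,"linear":[0.3,-0.1,-0.15],"rotation":[0,0,0]}
    - {"claw":0,"linear":[0,0,0],"rotation":[0,0,0]}
    - {"claw":1,"linear":[0,0,0],"rotation":[0,0,0]}
    - {"claw":1,"linear":[0,0,0],"rotation":[0,0,0]}
    - {"claw":1,"linear":[0,0,0],"rotation":[0,0,0]}
    - {"claw":1,"linear":[0,0,0],"rotation":[0,0,0]}
    - {"claw":1,"linear":[0,0,0],"rotation":[0,0,0]}
    - {"claw":1,"linear":[0,0,0],"rotation":[0,0,0]}
    - {"claw":1,"linear":[0,0,0],"rotation":[0,0,0]}
    - {"claw":1,"linear":[0,0,0],"rotation":[0,0,0]}
  newtons: 25

```text
time: 4.58
position: [0.4577, -0.2384, 0.0654]
tool_rot: [0.864, 1.376, -0.869]
ft_force: [0.2, -0.2, -0.3]
grip_width: 0.477
```

```bash
python3 -c "
from h import *
go(.5133,.0143,.15,-4)"
```

```text
t 4.58 pos [ 0.4577 -0.2384  0.0654] yaw -63.9 dyaw 59.9 q7 -0.76 w 41.5mm f [ 0.2 -0.2 -0.3]
rot total [-0.666  0.01   0.002] min rows 9.0 | shift total(after rot) [-3.39 10.24  1.51] | shift in current frame [-3.46  6.45 -8.06]
```

>>> play_rows:
  targets:
    - {"claw":1,"linear":[0.25,0,-0.15],"rotation":[0,0,0]}
    - {"claw":1,"linear":[0,0,0],"rotation":[0,0,0]}
    - {"claw":1,"linear":[0,0,0],"rotation":[0,0,0]}
    - {"claw":1,"linear":[0,0,0],"rotation":[0,0,0]}
    - {"claw":1,"linear":[0,0,0],"rotation":[0,0,0]}
    - {"claw":1,"linear":[0,0,0],"rotation":[0,0,0]}

```text
time: 5.08
position: [0.4555, -0.2343, 0.0578]
tool_rot: [0.864, 1.377, -0.869]
ft_force: [0.5, -0.6, 0.5]
grip_width: 0.043
```

```bash
python3 -c "
from h import *
go(.5133,.0143,.15,-4)"
```

```text
t 5.08 pos [ 0.4555 -0.2343  0.0578] yaw -63.9 dyaw 59.9 q7 -0.76 w 3.7mm f [ 0.5 -0.6  0.5]
rot total [-0.666  0.009  0.002] min rows 9.0 | shift total(after rot) [-3.69 10.08  1.61] | shift in current frame [-3.76  6.46 -7.87]
```

```bash
python3 -c "
from h import *
im=get_image('wrist'); cv2.imwrite('pics/w3.png',im[100:360,180:480].repeat(2,0).repeat(2,1)); print(get_state()['grip_width'])
C=cam('wrist');print(proj(C,[get_state()['position'],[.454,-.237,.077]]))"
```

```text
0.028634249332635548
[[320.02171412 235.41519245]
 [323.38113182 251.80944808]]
```

View pics/w3.png

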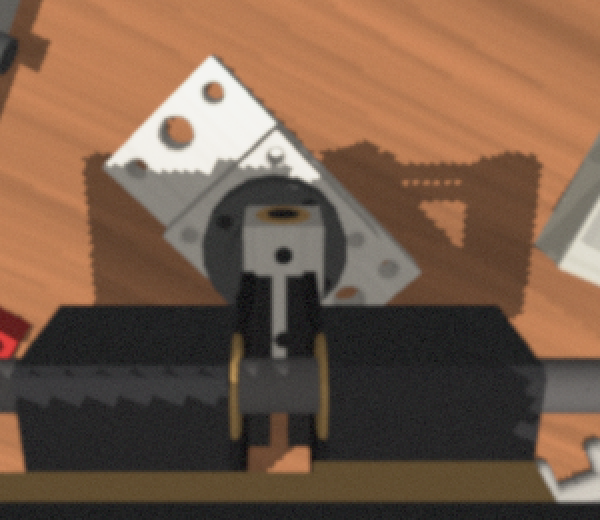

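```bash
python3 -c "
from h import *
print(get_state())
S=cam('scene'); im=get_image('scene'); u=proj(S,[.455,-.235,.07])[0]; x,y=(u-[60,50]).astype(int); print(u)
a=cv2.resize(im[y:y+90,x:x+120],None,fx=6,fy=6,interpolation=2); cv2.imwrite('pics/s3.png',a)"
```

```text
{'time': 5.1333, 'joint_positions': array([ 0.82798999,  0.16321158, -0.43848129,  1.95071333,  0.08641145,
        1.03199631, -0.76457886]), 'qd': array([-1.11757887e-03, -4.24083989e-04,  3.82115429e-04, -3.32319452e-03,
       -2.83431139e-04,  6.03896919e-05,  5.50374132e-04]), 'joint_torque': array([-7.98092864e-03, -3.42722726e+01, -1.91604473e+00, -2.76278150e+01,
       -3.40679521e-02, -8.88615637e-02, -1.38840234e-03]), 'position': array([ 0.4555337 , -0.23433252,  0.05784761]), 'tool_rot': array([ 0.86364476,  1.37735028, -0.86857214]), 'ft_force': array([-0.8883533 , -0.54571922,  0.21125105]), 'torque': array([ 1.42978975e-02,  7.00723409e-03, -6.86861451e-06]), 'grip_width': 0.028634249332635548}
[297.95688359 216.75140885]
```

View pics/s3.png

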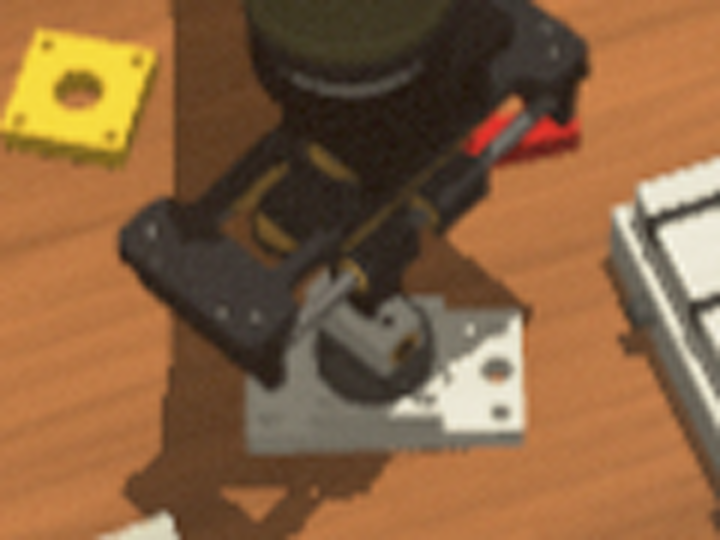

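```bash
python3 -c "
from h import *
W,S=cam('wrist'),cam('scene')
w=lambda a,b:(180+a/2,100+b/2); s=lambda a,b:(237+a/6,166+b/6)
for n,a,b in (('bore',(283,213),(403,348)),('carrcorner',(212,55),(523,432)),('carrcorner2',(105,165),(523,312)),('nuthole',(284,255),(388,320)),('seamcorner',(278,122),(441,430))):
  print(n,*tri(W,w(*a),S,s(*b)))
print((proj(S,[get_state()['position']])-[237,166])*6)
"
```

```text
bore [ 0.47466921 -0.226022    0.05964345] 0.0002627995020348775
carrcorner [ 0.50457838 -0.1826886   0.00735431] 0.00027674216067138485
carrcorner2 [ 0.44667349 -0.16062225  0.00492134] 0.0019992431987106156
nuthole [ 0.46709609 -0.22975184  0.07365915] 0.0009192072779592478
seamcorner [ 0.49311453 -0.2161431   0.01184854] 0.0007029888366330776
[[368.51754878 319.77703608]]
```

>>> play_rows:
  targets:
    - {"claw":1,"linear":[0.1,0,0],"rotation":[0,0,0]}
    - {"claw":1,"linear":[0.1,0,0],"rotation":[0,0,0]}

```text
time: 5.35
position: [0.4562, -0.2348, 0.0532]
tool_rot: [0.864, 1.376, -0.869]
ft_force: [-0.6, -0.3, 0.3]
grip_width: 0.004
```

>>> play_rows:
  targets:
    - {"claw":1,"linear":[0.1,0,0],"rotation":[0,0,0]}
    - {"claw":1,"linear":[0.1,0,0],"rotation":[0,0,0]}

```text
time: 5.52
position: [0.4566, -0.2351, 0.0512]
tool_rot: [0.863, 1.376, -0.87]
ft_force: [-11.2, 5.3, 33.3]
grip_width: 0.004
```

>>> play_rows:
  targets:
    - {"claw":1,"linear":[-0.2,0,0],"rotation":[0,0,0]}
    - {"claw":0,"linear":[-0.8,0,0],"rotation":[0,0,0]}
    - {"claw":0,"linear":[-0.9,0,0],"rotation":[0,0,0]}
    - {"claw":0,"linear":[-0.9,0,0],"rotation":[0,0,0]}
    - {"claw":0,"linear":[-0.9,0,0],"rotation":[0,0,0]}
    - {"claw":0,"linear":[-0.5,-0.9,0],"rotation":[0,0,0]}
    - {"claw":0,"linear":[0,-0.9,0],"rotation":[0,0,0]}
    - {"claw":0,"linear":[0,-0.9,0],"rotation":[0,0,0]}
    - {"claw":0,"linear":[0,0,0],"rotation":[0,0,0]}
    - {"claw":0,"linear":[0,0,0],"rotation":[0,0,0]}

```text
time: 6.35
position: [0.394, -0.2638, 0.1613]
tool_rot: [0.86, 1.376, -0.867]
ft_force: [0.8, 0.0, -0.5]
grip_width: 0.606
```

```bash
cat >> h.py <<'E'
def snap(name,c=None,half=(70,60),f=5,P=None,al=1.3):
    """save zoom crop of wrist view round pixel c or world point P; returns cam and stores it"""
    C=cam('wrist'); im=get_image('wrist')
    u=np.array(c) if c is not None else proj(C,P)[0]
    x,y=np.clip((u-half).astype(int),0,None); a=im[y:y+2*half[1],x:x+2*half[0]]
    cv2.imwrite(f'pics/{name}.png',cv2.convertScaleAbs(cv2.resize(a,None,fx=f,fy=f,interpolation=2),alpha=al))
    np.savez(f'{name}.npz',K=C[0],R=C[1],o=C[2],off=[x,y],f=f); cv2.imwrite(f'{name}_raw.png',im); return C
def load(name):
    d=np.load(f'{name}.npz'); return (d['K'],d['R'],d['o']),(lambda L:np.atleast_2d(L)/float(d['f'])+d['off'])
E
python3 -c "
from h import *
go(.454,-.237,.1,-64)
snap('w4',P=[.454,-.237,.06])"
```

```text
t 6.35 pos [ 0.394  -0.2638  0.1613] yaw -63.8 dyaw -0.2 q7 -0.57 w 52.7mm f [ 0.8  0.  -0.5]
rot total [ 0.003  0.01  -0.003] min rows 1.0 | shift total(after rot) [2.45 2.63 0.09] | shift in current frame [2.47 2.61 0.06]
```

View pics/w4.png

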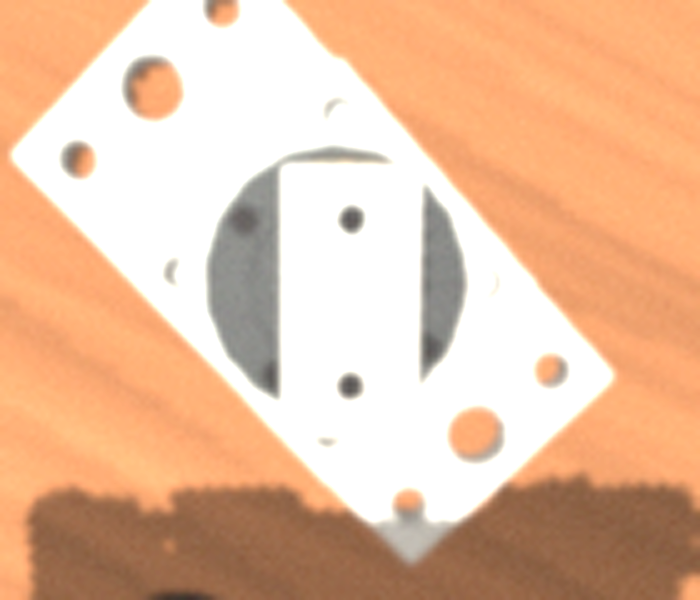

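```bash
python3 -c "
from h import *
C4,f4=load('w4')
c=calibration('wrist'); T=np.eye(4); T[:3,:3]=R.from_rotvec([.866,1.393,-.869]).as_matrix(); T[:3,3]=[.4512,-.2415,.1643]; W=T@c['hand_eye']; C2=(C4[0],W[:3,:3],W[:3,3])
f2=lambda L:np.array(L)/5+[246,133]
S={'nutA':((348,222),(351,219)),'nutB':((348,365),(350,385)),'c1':((100,106),(78,160)),'c2':((547,293),(551,370)),'c3':((414,410),(409,500)),'C1':((170,42),(153,88)),'C2':((475,345),(475,434)),'m1':((341,80),(337,108)),'m2':((195,220),(172,271)),'m3':((485,225),(490,285)),'f1':((255,190),(244,220))}
for k,(a,b) in S.items(): print(k,*[np.round(x,4) for x in tri(C2,f2(a),C4,f4(b)[0])])
"
```

```text
nutA [ 0.4669 -0.2296  0.076 ] 0.0002
nutB [ 0.4417 -0.2419  0.0748] 0.0002
c1 [ 0.4529 -0.1744  0.0112] 0.0003
c2 [ 0.4587 -0.2838  0.0116] 0.0
c3 [ 0.4198 -0.269   0.0122] 0.0001
C1 [ 0.4726 -0.1827  0.0115] 0.0002
C2 [ 0.4386 -0.2763  0.0046] 0.0003
m1 [ 0.4845 -0.2189  0.0344] 0.0
m2 [ 0.4427 -0.2032  0.0287] 0.0015
m3 [ 0.4685 -0.2621  0.0219] 0.0006
f1 [ 0.4582 -0.2122  0.0454] 0.0003
```

```bash
python3 -c "
from h import *
go(.4543,-.2358,.036,-64.2)"
```

```text
t 6.40 pos [ 0.3938 -0.264   0.1611] yaw -63.7 dyaw -0.5 q7 -0.57 w 56.6mm f [-0.4 -0.1  0.9]
rot total [ 0.005  0.01  -0.003] min rows 1.0 | shift total(after rot) [5.   2.67 0.04] | shift in current frame [ 5.02  2.65 -0.02]
```

>>> play_rows:
  targets:
    - {"claw":0,"linear":[0,0.9,0],"rotation":[0.005,0.01,0]}
    - {"claw":0,"linear":[0,0.9,0],"rotation":[0,0,0]}
    - {"claw":0,"linear":[0.4,0.8,0],"rotation":[0,0,0]}
    - {"claw":0,"linear":[0.9,0,0],"rotation":[0,0,0]}
    - {"claw":0,"linear":[0.9,0,0],"rotation":[0,0,0]}
    - {"claw":0,"linear":[0.8,0,0],"rotation":[0,0,0]}
    - {"claw":0,"linear":[0,0,0],"rotation":[0,0,0]}
    - {"claw":0,"linear":[0,0,0],"rotation":[0,0,0]}

```text
time: 7.07
position: [0.4624, -0.2282, 0.0826]
tool_rot: [0.874, 1.389, -0.857]
ft_force: [0.8, 0.3, -0.2]
grip_width: 0.998
```

```bash
python3 -c "
from h import *
go(.4543,-.2358,.036,-64.2)"
```

```text
t 7.07 pos [ 0.4624 -0.2282  0.0826] yaw -63.8 dyaw -0.4 q7 -0.75 w 86.8mm f [ 0.8  0.3 -0.2]
rot total [ 0.005 -0.002 -0.006] min rows 1.0 | shift total(after rot) [ 1.86 -0.42  0.13] | shift in current frame [ 1.86 -0.44  0.13]
```

>>> play_rows:
  targets:
    - {"claw":0,"linear":[0.2,-0.4,0.13],"rotation":[0,0,0]}
    - {"claw":0,"linear":[0.5,0,0],"rotation":[0,0,0]}
    - {"claw":0,"linear":[0.4,0,0],"rotation":[0,0,0]}
    - {"claw":0,"linear":[0,0,0],"rotation":[0,0,0]}
    - {"claw":0,"linear":[0,0,0],"rotation":[0,0,0]}

```text
time: 7.48
position: [0.4565, -0.238, 0.0573]
tool_rot: [0.872, 1.384, -0.856]
ft_force: [0.4, -0.8, -0.9]
grip_width: 1.001
```

```bash
python3 -c "
from h import *
go(.4543,-.2358,.036,-64.2)"
```

```text
t 7.48 pos [ 0.4565 -0.238   0.0573] yaw -63.7 dyaw -0.5 q7 -0.74 w 87.1mm f [ 0.4 -0.8 -0.9]
rot total [ 0.005  0.001 -0.008] min rows 1.0 | shift total(after rot) [ 0.85 -0.04 -0.12] | shift in current frame [ 0.85 -0.05 -0.12]
```

Now lower and close.

>>> play_rows:
  targets:
    - {"claw":0,"linear":[0.4,0,-0.1],"rotation":[0,0,0]}
    - {"claw":0,"linear":[0.4,0,0],"rotation":[0,0,0]}
    - {"claw":0,"linear":[0,0,0],"rotation":[0,0,0]}
    - {"claw":0.5,"linear":[0,0,0],"rotation":[0,0,0]}
    - {"claw":0.5,"linear":[0,0,0],"rotation":[0,0,0]}
    - {"claw":0.5,"linear":[0,0,0],"rotation":[0,0,0]}
    - {"claw":0.5,"linear":[0,0,0],"rotation":[0,0,0]}
    - {"claw":0.5,"linear":[0,0,0],"rotation":[0,0,0]}

```text
time: 8.15
position: [0.4567, -0.2367, 0.0376]
tool_rot: [0.872, 1.38, -0.857]
ft_force: [0.1, 0.2, -0.7]
grip_width: 0.704
```

```bash
python3 -c "
from h import *
go(.4543,-.2358,.036,-64.2)"
```

```text
t 8.15 pos [ 0.4567 -0.2367  0.0376] yaw -63.8 dyaw -0.4 q7 -0.76 w 61.3mm f [ 0.1  0.2 -0.7]
rot total [ 0.005  0.003 -0.009] min rows 1.0 | shift total(after rot) [ 0.06 -0.07 -0.07] | shift in current frame [ 0.06 -0.07 -0.07]
```

>>> play_rows:
  targets:
    - {"claw":1,"linear":[0,0,0],"rotation":[0,0,0]}
    - {"claw":1,"linear":[0,0,0],"rotation":[0,0,0]}
    - {"claw":1,"linear":[0,0,0],"rotation":[0,0,0]}
    - {"claw":1,"linear":[0,0,0],"rotation":[0,0,0]}
    - {"claw":1,"linear":[0,0,0],"rotation":[0,0,0]}
    - {"claw":1,"linear":[0,0,0],"rotation":[0,0,0]}
    - {"claw":1,"linear":[0,0,0],"rotation":[0,0,0]}
    - {"claw":1,"linear":[0,0,0],"rotation":[0,0,0]}
    - {"claw":1,"linear":[0,0,0],"rotation":[0,0,0]}
  newtons: 25

```text
time: 8.9
position: [0.4573, -0.2369, 0.0384]
tool_rot: [0.871, 1.378, -0.856]
ft_force: [-0.8, -0.4, 0.4]
grip_width: 0.272
```

```bash
python3 -c "
from h import *
go(.5133,.0143,.11,-4)"
```

```text
t 8.90 pos [ 0.4573 -0.2369  0.0384] yaw -63.8 dyaw 59.8 q7 -0.76 w 23.7mm f [-0.8 -0.4  0.4]
rot total [-0.664  0.009 -0.006] min rows 9.0 | shift total(after rot) [-2.87 10.18  1.53] | shift in current frame [-2.82  6.49 -8.  ]
```

>>> play_rows:
  targets:
    - {"claw":1,"linear":[-0.3,0,0],"rotation":[0,0,0]}
    - {"claw":1,"linear":[-0.8,0,0],"rotation":[0,0,0]}
    - {"claw":1,"linear":[-0.9,0,0],"rotation":[-0.03,0,0]}
    - {"claw":1,"linear":[-0.9,0,0],"rotation":[-0.07,0,0]}
    - {"claw":1,"linear":[-0.9,0,0],"rotation":[-0.07,0,0]}
    - {"claw":1,"linear":[-0.5,0,0],"rotation":[-0.07,0,0]}
    - {"claw":1,"linear":[0,0,0],"rotation":[-0.07,0,0]}
    - {"claw":1,"linear":[0,0,0],"rotation":[-0.07,0,0]}
    - {"claw":1,"linear":[0,0,0],"rotation":[-0.07,0,0]}
    - {"claw":1,"linear":[0,0,0],"rotation":[-0.07,0,0]}

```text
time: 9.73
position: [0.4549, -0.2362, 0.1554]
tool_rot: [0.204, 1.545, -0.2]
ft_force: [-0.8, 0.2, -0.2]
grip_width: 0.273
```

>>> play_rows:
  targets:
    - {"claw":1,"linear":[0,0,0],"rotation":[-0.07,0,0]}
    - {"claw":1,"linear":[0,0,0],"rotation":[-0.05,0,0]}

```text
time: 9.9
position: [0.455, -0.2361, 0.1567]
tool_rot: [0.046, 1.553, -0.045]
ft_force: [0.2, -0.7, -0.6]
grip_width: 0.274
```

```bash
python3 -c "
from h import *
go(.56,.03,.19,-4)"
```

```text
t 9.90 pos [ 0.455  -0.2361  0.1567] yaw -3.3 dyaw -0.7 q7 0.35 w 23.8mm f [ 0.2 -0.7 -0.6]
rot total [ 0.008  0.011 -0.   ] min rows 1.0 | shift total(after rot) [-1.33 10.91  3.45] | shift in current frame [-1.26 10.87  3.6 ]
```

>>> play_rows:
  targets:
    - {"claw":1,"linear":[-0.13,0.95,0.35],"rotation":[0.005,0.01,0]}
    - {"claw":1,"linear":[-0.13,0.95,0.35],"rotation":[0,0,0]}
    - {"claw":1,"linear":[-0.13,0.95,0.35],"rotation":[0,0,0]}
    - {"claw":1,"linear":[-0.13,0.95,0.35],"rotation":[0,0,0]}
    - {"claw":1,"linear":[-0.13,0.95,0.35],"rotation":[0,0,0]}
    - {"claw":1,"linear":[-0.13,0.95,0.35],"rotation":[0,0,0]}
    - {"claw":1,"linear":[-0.13,0.95,0.35],"rotation":[0,0,0]}
    - {"claw":1,"linear":[-0.13,0.95,0.35],"rotation":[0,0,0]}
    - {"claw":1,"linear":[-0.13,0.95,0.35],"rotation":[0,0,0]}
    - {"claw":1,"linear":[-0.13,0.95,0.35],"rotation":[0,0,0]}

```text
time: 10.73
position: [0.5584, -0.0038, 0.1945]
tool_rot: [0.057, 1.569, -0.065]
ft_force: [0.4, 0.1, -0.4]
grip_width: 0.275
```

>>> play_rows:
  targets:
    - {"claw":1,"linear":[0,0.5,0.1],"rotation":[0,0,0]}
    - {"claw":1,"linear":[0,0,0],"rotation":[0,0,0]}
    - {"claw":1,"linear":[0,0,0],"rotation":[0,0,0]}

```text
time: 10.98
position: [0.5635, 0.017, 0.1968]
tool_rot: [0.052, 1.567, -0.054]
ft_force: [-0.4, -1.1, -1.1]
grip_width: 0.271
```

```bash
cat > boards.py <<'E'
from h import *
def boards(name,z=.077):
    C,_=load(name); im=cv2.imread(f'{name}_raw.png'); m=mask(im,(3,60,50),(25,255,255),5); out=[]
    for c in cv2.findContours(m,0,2)[0]:
        a=cv2.contourArea(c)
        if not 900<a<30000: continue
        u=cv2.minAreaRect(c)[0]; w=plane(C,c[:,0].astype(float),z)[:,:2]*1000
        r=cv2.minAreaRect(w.astype(np.float32)); out.append((u,r))
        if max(r[1])<260: print('px',np.round(u,1),'xy',np.round(r[0],1),'size',np.round(r[1],1),'ang %.1f'%r[2])
if __name__=='__main__':
    go(.5133,.0143,.11,-4); snap('b1',c=(320,200),half=(320,200),f=1.2,al=1); boards('b1')
E
python3 boards.py
```

```text
t 10.98 pos [0.5635 0.017  0.1968] yaw -3.9 dyaw -0.1 q7 -0.25 w 23.6mm f [-0.4 -1.1 -1.1]
rot total [0.002 0.002 0.001] min rows 1.0 | shift total(after rot) [ 3.47 -0.25 -2.  ] | shift in current frame [ 3.46 -0.24 -2.01]
px [126.  328.5] xy [ 321.1 -140.8] size [65.2 68.1] ang 86.1
px [269.3 194.3] xy [511.7  13.8] size [81.5 57.5] ang 86.6
px [391.5 186.3] xy [637.   13.9] size [85.9 88. ] ang 0.0
px [388.3  45.8] xy [633.3 146.3] size [78.8 92.2] ang 84.0
px [249.2  28.8] xy [512.1 169. ] size [92.8 55.7] ang 2.2
```

View pics/b1.png

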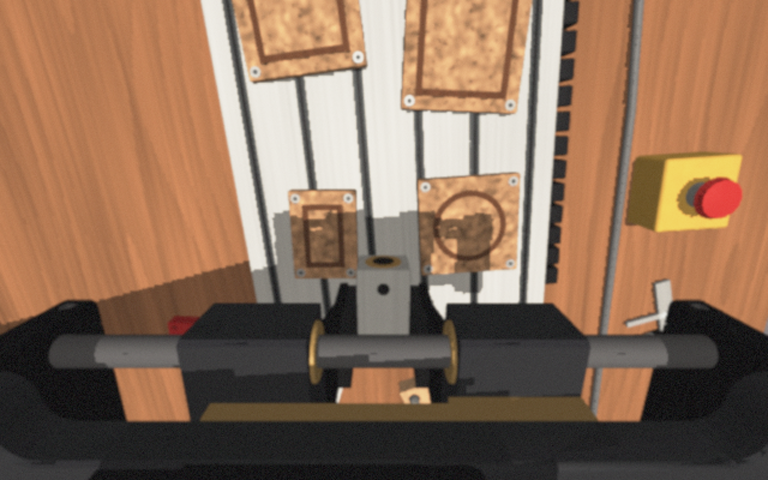

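```bash
python3 -c "
from h import *
C,f=load('b1'); h=plane(C,[(319.2,240.8)],.2354); print(h, 'nut centre y est',h[0,1]-.014,'tcp',get_state()['position'])
go(.5118,.016,.09,-3.4)"
```

```text
[[0.56396291 0.0313834  0.2354    ]] nut centre y est 0.017383398613343856 tcp [0.5634094  0.01686156 0.1967449 ]
t 11.03 pos [0.5634 0.0169 0.1967] yaw -3.9 dyaw 0.5 q7 -0.25 w 23.2mm f [0.  0.4 0.4]
rot total [-0.005  0.002  0.001] min rows 1.0 | shift total(after rot) [ 4.27 -0.16 -2.06] | shift in current frame [ 4.26 -0.17 -2.07]
```

>>> play_rows:
  targets:
    - {"claw":1,"linear":[0,-0.1,-0.8],"rotation":[-0.005,0,0]}
    - {"claw":1,"linear":[0.4,0,-0.8],"rotation":[0,0,0]}
    - {"claw":1,"linear":[0.9,0,-0.2],"rotation":[0,0,0]}
    - {"claw":1,"linear":[0.9,0,0],"rotation":[0,0,0]}
    - {"claw":1,"linear":[0.9,0,0],"rotation":[0,0,0]}
    - {"claw":1,"linear":[0.6,0,0],"rotation":[0,0,0]}
    - {"claw":1,"linear":[0,0,0],"rotation":[0,0,0]}
    - {"claw":1,"linear":[0,0,0],"rotation":[0,0,0]}

```text
time: 11.7
position: [0.5145, 0.0015, 0.102]
tool_rot: [0.054, 1.566, -0.069]
ft_force: [1.3, 0.4, 0.7]
grip_width: 0.269
```

```bash
python3 -c "
from h import *
go(.5117,.0145,.0615,-3.4)"
```

```text
t 11.70 pos [0.5145 0.0015 0.102 ] yaw -4.5 dyaw 1.1 q7 -0.23 w 23.4mm f [1.3 0.4 0.7]
rot total [-0.012  0.003  0.006] min rows 1.0 | shift total(after rot) [ 1.62  0.51 -0.14] | shift in current frame [ 1.61  0.52 -0.16]
```

>>> play_rows:
  targets:
    - {"claw":1,"linear":[0.2,0.5,-0.15],"rotation":[-0.012,0,0.005]}
    - {"claw":1,"linear":[0.5,0.1,0],"rotation":[0,0,0]}
    - {"claw":1,"linear":[0.3,0,0],"rotation":[0,0,0]}
    - {"claw":1,"linear":[0,0,0],"rotation":[0,0,0]}
    - {"claw":1,"linear":[0,0,0],"rotation":[0,0,0]}

```text
time: 12.12
position: [0.5138, 0.0162, 0.0777]
tool_rot: [0.046, 1.561, -0.05]
ft_force: [0.3, -0.1, -0.5]
grip_width: 0.276
```

```bash
python3 -c "
from h import *
go(.5117,.0145,.0615,-3.4)"
```

```text
t 12.12 pos [0.5138 0.0162 0.0777] yaw -3.5 dyaw 0.1 q7 -0.25 w 24.0mm f [ 0.3 -0.1 -0.5]
rot total [-0.001  0.006  0.001] min rows 1.0 | shift total(after rot) [ 0.65 -0.07 -0.08] | shift in current frame [ 0.65 -0.07 -0.09]
```

Good alignment; now lower in small steps until contact.

>>> play_rows:
  targets:
    - {"claw":1,"linear":[0.25,-0.05,-0.08],"rotation":[0,0.005,0]}
    - {"claw":1,"linear":[0.2,0,0],"rotation":[0,0,0]}
    - {"claw":1,"linear":[0.1,0,0],"rotation":[0,0,0]}

```text
time: 12.37
position: [0.5127, 0.0149, 0.0668]
tool_rot: [0.045, 1.569, -0.051]
ft_force: [-13.7, 0.2, 38.3]
grip_width: 0.276
```

>>> play_rows:
  targets:
    - {"claw":1,"linear":[0.08,0,0],"rotation":[0,0,0]}

```text
time: 12.45
position: [0.5126, 0.0148, 0.0669]
tool_rot: [0.044, 1.57, -0.052]
ft_force: [-7.1, -0.1, 16.4]
grip_width: 0.274
```

>>> play_rows:
  targets:
    - {"claw":0.6,"linear":[0,0,0],"rotation":[0,0,0]}
    - {"claw":0.6,"linear":[0,0,0],"rotation":[0,0,0]}
    - {"claw":0.6,"linear":[0,0,0],"rotation":[0,0,0]}
    - {"claw":0.5,"linear":[-0.3,0,0],"rotation":[0,0,0]}
    - {"claw":0,"linear":[-0.9,0,0],"rotation":[0,0,0]}
    - {"claw":0,"linear":[-0.9,0,0],"rotation":[0,0,0]}
    - {"claw":0,"linear":[-0.9,0,0],"rotation":[0,0,0]}
    - {"claw":0,"linear":[-0.6,-0.4,0],"rotation":[0,0,0]}
    - {"claw":0,"linear":[0,-0.8,0],"rotation":[0,0,0]}
    - {"claw":0,"linear":[0,-0.8,0],"rotation":[0,0,0]}

```text
time: 13.28
position: [0.51, -0.0303, 0.1626]
tool_rot: [0.038, 1.57, -0.042]
ft_force: [-1.1, -0.7, -0.8]
grip_width: 0.843
```

```bash
python3 -c "
from h import *
from boards import boards
go(.4543,-.2358,.15,0)
snap('n1',P=[.5117,.0138,.09],half=(60,55),f=5,al=1)
boards('n1')"
```

```text
t 13.28 pos [ 0.51   -0.0303  0.1626] yaw -2.9 dyaw 2.9 q7 -0.09 w 73.4mm f [-1.1 -0.7 -0.8]
rot total [-0.033  0.     0.001] min rows 1.0 | shift total(after rot) [ 0.5  -8.22 -2.23] | shift in current frame [ 0.52 -8.32 -1.8 ]
px [241.9 328.7] xy [ 418.7 -172. ] size [74.2 45.4] ang 70.6
px [319. 272.] xy [ 505.6 -106.8] size [ 15.9 133.8] ang 87.1
px [454.4 285.6] xy [ 644.1 -131.5] size [34.  84.6] ang 31.6
px [320.5 151. ] xy [512.3  12.5] size [81.6 56.7] ang 86.5
px [464.  143.5] xy [637.8  13.2] size [88.9 88.3] ang 0.2
px [605. 128.] xy [7.625e+02 7.000e-01] size [ 63.8 234.5] ang 14.4
px [564.5 128.5] xy [725.4   6.3] size [ 41.1 229.8] ang 0.1
px [465.  15.] xy [630.5 114.7] size [20.7 94. ] ang 87.1
```

View pics/n1.png

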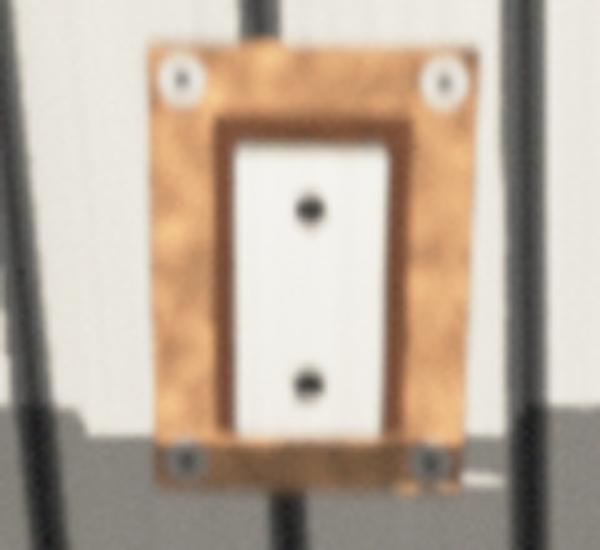

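```bash
python3 -c "
from h import *
C,f=load('n1')
for zb in (.077,.083):
  print(zb,'nut',plane(C,f([(309,297)]),zb+.022),'board',plane(C,f([(150,45),(480,48),(463,490),(155,488)]),zb).mean(0), 'screws',plane(C,f([(182,80),(445,82),(432,460),(187,460)]),zb).round(4).tolist())
h=plane(C,f([(309,210),(309,384)]),.099); print(np.linalg.norm(h[0]-h[1]))
T,S=cam('top'),cam('scene')
"
```

```text
0.077 nut [[0.5122944  0.01215741 0.099     ]] board [0.51286364 0.0121575  0.077     ] screws [[0.4923, 0.047, 0.077], [0.5373, 0.0444, 0.077], [0.5334, -0.0226, 0.077], [0.4882, -0.0203, 0.077]]
0.083 nut [[0.51232812 0.0131102  0.105     ]] board [0.5128821  0.01303333 0.083     ] screws [[0.4927, 0.0471, 0.083], [0.5368, 0.0446, 0.083], [0.5329, -0.021, 0.083], [0.4887, -0.0187, 0.083]]
0.02866391284666372
```

>>> play_rows:
  targets:
    - {"claw":0,"linear":[0,-0.9,-0.2],"rotation":[0.065,0,0]}
    - {"claw":0,"linear":[0,-0.9,-0.2],"rotation":[0.065,0,0]}
    - {"claw":0,"linear":[0,-0.9,-0.2],"rotation":[0.06,0,0]}
    - {"claw":0,"linear":[0,-0.9,0],"rotation":[0,0,0]}
    - {"claw":0,"linear":[0,-0.9,0],"rotation":[0,0,0]}
    - {"claw":0,"linear":[0,-0.9,0],"rotation":[0,0,0]}
    - {"claw":0,"linear":[0,0,0],"rotation":[0,0,0]}

```text
time: 13.92
position: [0.4584, -0.1682, 0.1645]
tool_rot: [0.289, 1.548, -0.294]
ft_force: [-0.8, -0.6, -0.4]
grip_width: 0.999
```

```bash
python3 -c "
from h import *
go(.456,-.231,.16,-20)"
```

```text
t 13.92 pos [ 0.4584 -0.1682  0.1645] yaw -21.3 dyaw 1.3 q7 -0.08 w 87.0mm f [-0.8 -0.6 -0.4]
rot total [-0.014  0.003  0.002] min rows 1.0 | shift total(after rot) [ 0.18 -2.39  0.77] | shift in current frame [ 0.19 -2.38  0.82]
```

>>> play_rows:
  targets:
    - {"claw":0,"linear":[0,-0.9,0.3],"rotation":[0,0,0]}
    - {"claw":0,"linear":[0,-0.9,0.3],"rotation":[0,0,0]}
    - {"claw":0,"linear":[0,-0.4,0.1],"rotation":[0,0,0]}
    - {"claw":0,"linear":[0,0,0],"rotation":[0,0,0]}
    - {"claw":0,"linear":[0,0,0],"rotation":[0,0,0]}

```text
time: 14.33
position: [0.4548, -0.226, 0.165]
tool_rot: [0.292, 1.547, -0.294]
ft_force: [-0.5, -0.7, -0.1]
grip_width: 1.004
```

```bash
python3 -c "
from h import *
go(.456,-.231,.012,-20)
snap('f1',P=[.456,-.231,.04],half=(75,60),f=5,al=1.3)"
```

```text
t 14.33 pos [ 0.4548 -0.226   0.165 ] yaw -21.4 dyaw 1.4 q7 0.01 w 87.4mm f [-0.5 -0.7 -0.1]
rot total [-0.015  0.002  0.   ] min rows 1.0 | shift total(after rot) [ 6.12 -0.17  0.11] | shift in current frame [ 6.12 -0.16  0.1 ]
```

View pics/f1.png

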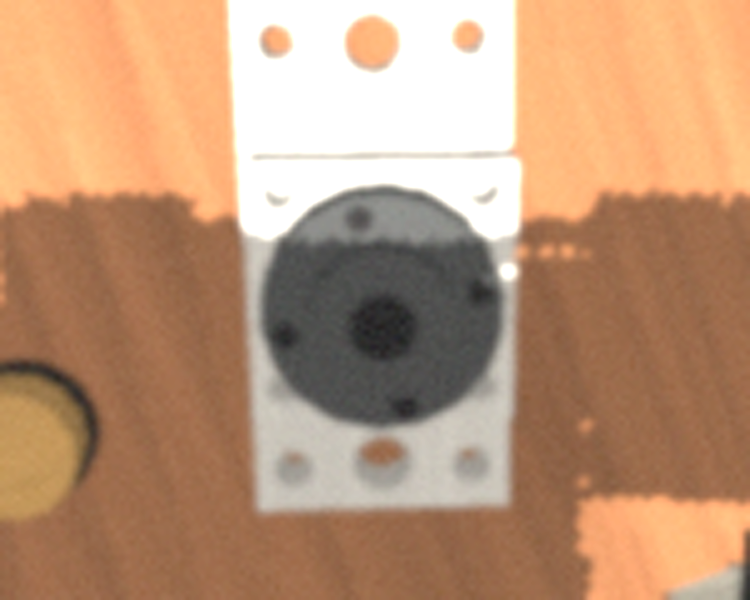

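```bash
python3 -c "
from h import *
C,f=load('f1')
d=plane(C,f([(262,305),(502,305),(382,187),(382,425),(382,305)]),.045); print('disc',d.round(4),np.linalg.norm(d[0]-d[1]),np.linalg.norm(d[2]-d[3]))
m=plane(C,f([(278,195),(484,192),(280,388),(486,388)]),.032); print('motor',m.mean(0),np.degrees(np.arctan2(*(m[1]-m[0])[[1,0]])),np.degrees(np.arctan2(*(m[2]-m[0])[[1,0]])))
e=plane(C,f([(253,157),(521,157)]),.032); v=e[1]-e[0]; print('edge',e.mean(0),np.linalg.norm(v))
c=plane(C,f([(275,41),(469,37),(472,465),(294,467)]),.016); print('carr',c.mean(0),np.degrees(np.arctan2(*(c[1]-c[0])[[1,0]])),np.degrees(np.arctan2(*(c[0]-c[3])[[1,0]])))
P=d[:4].mean(0); go(P[0],P[1],.012,-20)"
```

```text
disc [[ 0.4333 -0.2215  0.045 ]
 [ 0.4799 -0.2398  0.045 ]
 [ 0.4656 -0.2074  0.045 ]
 [ 0.447  -0.2555  0.045 ]
 [ 0.4566 -0.2307  0.045 ]] 0.05008017665801991 0.05158019182651517
motor [ 0.45645104 -0.2315427   0.032     ] -20.548762409857652 -111.73414548328688
edge [ 0.46814301 -0.20427473  0.032     ] 0.05660687086720021
carr [ 0.45682877 -0.22850885  0.016     ] -20.209346946828607 70.24036155151714
t 14.38 pos [ 0.4548 -0.2258  0.165 ] yaw -21.3 dyaw 1.3 q7 0.01 w 87.0mm f [0.3 0.4 0.3]
rot total [-0.015  0.002  0.001] min rows 1.0 | shift total(after rot) [ 6.12 -0.18  0.13] | shift in current frame [ 6.12 -0.17  0.11]
```

>>> play_rows:
  targets:
    - {"claw":0,"linear":[0.5,-0.15,0.1],"rotation":[-0.01,0,0]}
    - {"claw":0,"linear":[0.9,0,0],"rotation":[0,0,0]}
    - {"claw":0,"linear":[0.9,0,0],"rotation":[0,0,0]}
    - {"claw":0,"linear":[0.9,0,0],"rotation":[0,0,0]}
    - {"claw":0,"linear":[0.9,0,0],"rotation":[0,0,0]}
    - {"claw":0,"linear":[0,0,0],"rotation":[0,0,0]}
    - {"claw":0,"linear":[0,0,0],"rotation":[0,0,0]}

```text
time: 14.97
position: [0.4595, -0.2219, 0.0564]
tool_rot: [0.265, 1.548, -0.265]
ft_force: [0.7, -0.3, 0.5]
grip_width: 0.998
```

```bash
python3 -c "
from h import *
go(.4565,-.231,.012,-20)"
```

```text
t 14.97 pos [ 0.4595 -0.2219  0.0564] yaw -19.4 dyaw -0.6 q7 -0.01 w 86.9mm f [ 0.7 -0.3  0.5]
rot total [ 0.007  0.004 -0.001] min rows 1.0 | shift total(after rot) [ 1.78 -0.38  0.01] | shift in current frame [ 1.78 -0.39 -0.  ]
```

>>> play_rows:
  targets:
    - {"claw":0,"linear":[0.3,-0.35,0],"rotation":[0.005,0.004,0]}
    - {"claw":0,"linear":[0.6,0,0],"rotation":[0,0,0]}
    - {"claw":0,"linear":[0.4,0,0],"rotation":[0,0,0]}
    - {"claw":0,"linear":[0,0,0],"rotation":[0,0,0]}
    - {"claw":0,"linear":[0,0,0],"rotation":[0,0,0]}

```text
time: 15.38
position: [0.4595, -0.2319, 0.0257]
tool_rot: [0.269, 1.549, -0.271]
ft_force: [0.2, 0.1, -0.1]
grip_width: 1.001
```

```bash
python3 -c "
from h import *
go(.4565,-.231,.012,-20)"
```

```text
t 15.38 pos [ 0.4595 -0.2319  0.0257] yaw -19.7 dyaw -0.3 q7 -0.03 w 87.1mm f [ 0.2  0.1 -0.1]
rot total [0.003 0.003 0.   ] min rows 1.0 | shift total(after rot) [ 0.55 -0.01 -0.12] | shift in current frame [ 0.55 -0.01 -0.13]
```

>>> play_rows:
  targets:
    - {"claw":0,"linear":[0.25,0,-0.12],"rotation":[0,0.003,0]}
    - {"claw":0,"linear":[0.2,0,0],"rotation":[0,0,0]}
    - {"claw":0,"linear":[0.1,0,0],"rotation":[0,0,0]}
    - {"claw":0,"linear":[0,0,0],"rotation":[0,0,0]}

```text
time: 15.72
position: [0.458, -0.2323, 0.0131]
tool_rot: [0.269, 1.55, -0.272]
ft_force: [0.4, -0.1, -0.4]
grip_width: 1.001
```

>>> play_rows:
  targets:
    - {"claw":0.3,"linear":[0,0,0],"rotation":[0,0,0]}
    - {"claw":1,"linear":[0,0,0],"rotation":[0,0,0]}
    - {"claw":1,"linear":[0,0,0],"rotation":[0,0,0]}
    - {"claw":1,"linear":[0,0,0],"rotation":[0,0,0]}
    - {"claw":1,"linear":[0,0,0],"rotation":[0,0,0]}
    - {"claw":1,"linear":[0,0,0],"rotation":[0,0,0]}
    - {"claw":1,"linear":[0,0,0],"rotation":[0,0,0]}
    - {"claw":1,"linear":[0,0,0],"rotation":[0,0,0]}
    - {"claw":1,"linear":[0,0,0],"rotation":[0,0,0]}
  newtons: 40

```text
time: 16.47
position: [0.4584, -0.2323, 0.0139]
tool_rot: [0.268, 1.55, -0.272]
ft_force: [-0.2, -0.1, -0.7]
grip_width: 0.569
```

```bash
python3 -c "
from h import *
go(.637,.0135,.12,0)"
```

```text
t 16.47 pos [ 0.4584 -0.2323  0.0139] yaw -19.7 dyaw 19.7 q7 -0.03 w 49.5mm f [-0.2 -0.1 -0.7]
rot total [-0.219  0.003  0.002] min rows 3.0 | shift total(after rot) [-4.25  9.83  7.14] | shift in current frame [-4.25 11.66  3.42]
```

>>> play_rows:
  targets:
    - {"claw":1,"linear":[0,0,0],"rotation":[0,0,0]}

```text
time: 16.55
position: [0.4584, -0.2324, 0.0139]
tool_rot: [0.268, 1.549, -0.272]
ft_force: [0.8, -0.1, 0.0]
grip_width: 0.571
```

>>> play_rows:
  targets:
    - {"claw":1,"linear":[-0.15,0,0],"rotation":[0,0,0]}
    - {"claw":1,"linear":[-0.15,0,0],"rotation":[0,0,0]}
    - {"claw":1,"linear":[-0.15,0,0],"rotation":[0,0,0]}
    - {"claw":1,"linear":[0,0,0],"rotation":[0,0,0]}

```text
time: 16.88
position: [0.4576, -0.2319, 0.0254]
tool_rot: [0.269, 1.551, -0.272]
ft_force: [-0.2, -0.4, -1.8]
grip_width: 0.571
```

```bash
python3 -c "
from h import *
snap('f2',c=(320,250),half=(110,90),f=4,al=1.4)
go(.637,.0135,.12,0)"
```

```text
t 16.93 pos [ 0.4575 -0.2318  0.0251] yaw -19.7 dyaw 19.7 q7 -0.03 w 49.6mm f [-0.  -1.3 -2.4]
rot total [-0.219  0.002  0.001] min rows 3.0 | shift total(after rot) [-3.8   9.81  7.18] | shift in current frame [-3.8  11.66  3.46]
```

View pics/f2.png

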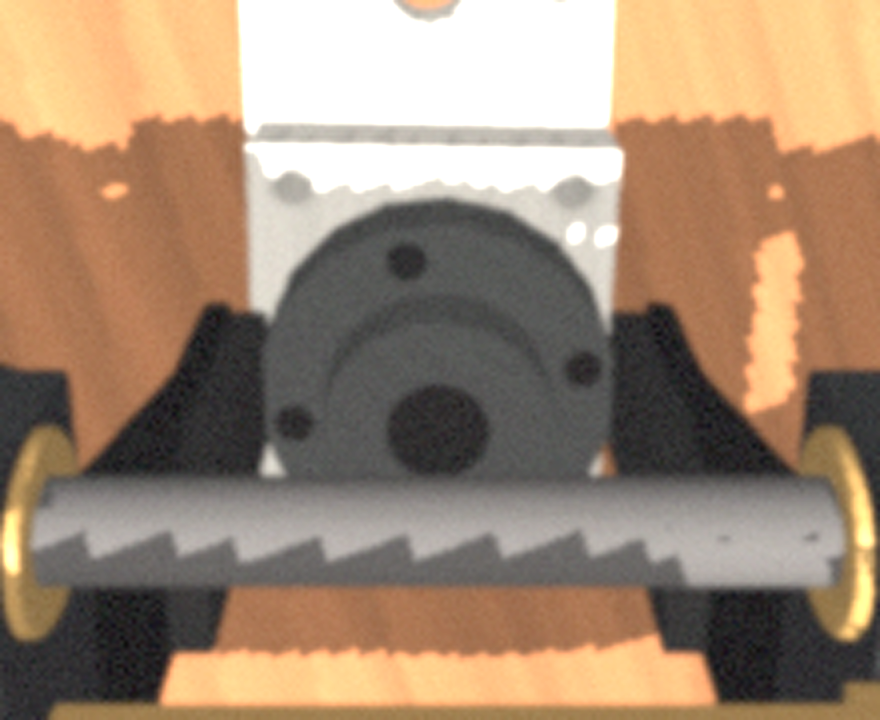

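```bash
python3 -c "
from h import *
C,f=load('f2'); h=plane(C,f([(438,430)]),.066)[0]; s=get_state(); M=R.from_rotvec(s['tool_rot']).as_matrix(); print(h,'in tool',(M.T@(h-s['position'])).round(4))
go(.637,.0135,.13,-20)"
```

```text
[ 0.45702555 -0.23213318  0.066     ] in tool [-0.0409 -0.0005 -0.0002]
t 16.93 pos [ 0.4575 -0.2318  0.0251] yaw -19.7 dyaw -0.3 q7 -0.03 w 49.6mm f [-0.  -1.3 -2.4]
rot total [0.003 0.002 0.001] min rows 1.0 | shift total(after rot) [-4.2  11.68  3.39] | shift in current frame [-4.2  11.66  3.46]
```

>>> play_rows:
  targets:
    - {"claw":1,"linear":[-0.7,0,0],"rotation":[0,0,0]}
    - {"claw":1,"linear":[-0.9,0,0],"rotation":[0,0,0]}
    - {"claw":1,"linear":[-0.9,0,0],"rotation":[0,0,0]}
    - {"claw":1,"linear":[-0.9,0,0],"rotation":[0,0,0]}
    - {"claw":1,"linear":[-0.5,0.5,0.1],"rotation":[0,0,0]}
    - {"claw":1,"linear":[0,0.9,0.27],"rotation":[0,0,0]}
    - {"claw":1,"linear":[0,0.9,0.27],"rotation":[0,0,0]}
    - {"claw":1,"linear":[0,0.9,0.27],"rotation":[0,0,0]}
    - {"claw":1,"linear":[0,0.9,0.27],"rotation":[0,0,0]}
    - {"claw":1,"linear":[0,0.9,0.27],"rotation":[0,0,0]}

```text
time: 17.77
position: [0.5317, -0.1298, 0.1265]
tool_rot: [0.277, 1.553, -0.286]
ft_force: [0.8, 0.5, -2.0]
grip_width: 0.566
```

>>> play_rows:
  targets:
    - {"claw":1,"linear":[0,0.9,0.27],"rotation":[0,0,0]}
    - {"claw":1,"linear":[0,0.9,0.27],"rotation":[0,0,0]}
    - {"claw":1,"linear":[0,0.9,0.27],"rotation":[0,0,0]}
    - {"claw":1,"linear":[0,0.9,0.27],"rotation":[0,0,0]}
    - {"claw":1,"linear":[0,0.9,0.27],"rotation":[0,0,0]}
    - {"claw":1,"linear":[0,0.8,0.27],"rotation":[0,0,0]}
    - {"claw":1,"linear":[0,0,0],"rotation":[0,0,0]}
    - {"claw":1,"linear":[0,0,0],"rotation":[0,0,0]}

```text
time: 18.43
position: [0.6208, -0.0079, 0.1242]
tool_rot: [0.276, 1.555, -0.278]
ft_force: [-0.2, -0.0, -2.9]
grip_width: 0.566
```

```bash
python3 -c "
from h import *
from boards import boards
go(.637,.0135,.08,-20)
snap('b2',c=(320,200),half=(320,200),f=1); boards('b2')"
```

```text
t 18.43 pos [ 0.6208 -0.0079  0.1242] yaw -20.2 dyaw 0.2 q7 -0.55 w 49.3mm f [-0.2 -0.  -2.9]
rot total [-0.002 -0.001  0.001] min rows 1.0 | shift total(after rot) [1.77 1.03 0.32] | shift in current frame [1.77 1.03 0.31]
px [197.1 248.7] xy [510.4  -9.8] size [128.4  61.2] ang 86.8
px [328.2 178.6] xy [636.1  14.1] size [86.3 87.5] ang 0.2
px [ 61. 174.] xy [431.3  70.4] size [177.  100.3] ang 52.5
px [454.3 138. ] xy [738.9  -3.4] size [ 63.  233.9] ang 0.1
px [261.1  26.4] xy [630.5 132.9] size [51.8 91.9] ang 83.4
px [76.1 26.9] xy [510.9 174.2] size [97.6 67.6] ang 2.3
```

>>> play_rows:
  targets:
    - {"claw":1,"linear":[0,0.6,0.2],"rotation":[0,0,0]}
    - {"claw":1,"linear":[0.3,0.4,0.1],"rotation":[0,0,0]}
    - {"claw":1,"linear":[0.6,0,0],"rotation":[0,0,0]}
    - {"claw":1,"linear":[0.5,0,0],"rotation":[0,0,0]}
    - {"claw":1,"linear":[0,0,0],"rotation":[0,0,0]}
    - {"claw":1,"linear":[0,0,0],"rotation":[0,0,0]}

```text
time: 18.98
position: [0.6344, 0.007, 0.0859]
tool_rot: [0.278, 1.556, -0.288]
ft_force: [-0.2, 0.6, -0.9]
grip_width: 0.572
```

```bash
python3 -c "
from h import *
go(.637,.0138,.065,-20)"
```

```text
t 18.98 pos [0.6344 0.007  0.0859] yaw -20.6 dyaw 0.6 q7 -0.61 w 49.8mm f [-0.2  0.6 -0.9]
rot total [-0.007 -0.002  0.004] min rows 1.0 | shift total(after rot) [0.84 0.29 0.  ] | shift in current frame [0.83 0.3  0.  ]
```

>>> play_rows:
  targets:
    - {"claw":1,"linear":[0.1,0.35,0],"rotation":[0,0,0]}
    - {"claw":1,"linear":[0.25,0.1,0],"rotation":[0,0,0]}
    - {"claw":1,"linear":[0.2,0,0],"rotation":[0,0,0]}
    - {"claw":1,"linear":[0.12,0,0],"rotation":[0,0,0]}

```text
time: 19.32
position: [0.6392, 0.0167, 0.0692]
tool_rot: [0.279, 1.553, -0.29]
ft_force: [0.1, -0.8, -2.0]
grip_width: 0.568
```

```bash
python3 -c "
from h import *
go(.637,.0138,.065,-20)"
```

```text
t 19.32 pos [0.6392 0.0167 0.0692] yaw -20.8 dyaw 0.8 q7 -0.63 w 49.4mm f [ 0.1 -0.8 -2. ]
rot total [-0.009 -0.     0.004] min rows 1.0 | shift total(after rot) [ 0.17 -0.14 -0.05] | shift in current frame [ 0.17 -0.14 -0.04]
```

>>> play_rows:
  targets:
    - {"claw":1,"linear":[0.1,-0.14,-0.05],"rotation":[0,0,0]}
    - {"claw":1,"linear":[0.1,-0.05,0],"rotation":[0,0,0]}

```text
time: 19.48
position: [0.6366, 0.0143, 0.0657]
tool_rot: [0.279, 1.553, -0.288]
ft_force: [-8.7, 1.0, 20.9]
grip_width: 0.565
```

>>> play_rows:
  targets:
    - {"claw":1,"linear":[0.1,0,0],"rotation":[0,0,0]}

```text
time: 19.57
position: [0.6367, 0.0143, 0.0658]
tool_rot: [0.279, 1.552, -0.288]
ft_force: [-6.8, -1.2, 14.5]
grip_width: 0.571
```

>>> play_rows:
  targets:
    - {"claw":1,"linear":[0.08,0,0],"rotation":[0,0,0]}

```text
time: 19.65
position: [0.6366, 0.0143, 0.0658]
tool_rot: [0.278, 1.552, -0.289]
ft_force: [-4.0, 1.7, 5.5]
grip_width: 0.566
```

>>> play_rows:
  targets:
    - {"claw":0.2,"linear":[0,0,0],"rotation":[0,0,0]}
    - {"claw":0.2,"linear":[0,0,0],"rotation":[0,0,0]}
    - {"claw":0.2,"linear":[0,0,0],"rotation":[0,0,0]}
    - {"claw":0,"linear":[-0.3,0,0],"rotation":[0,0,0]}
    - {"claw":0,"linear":[-0.9,0,0],"rotation":[0,0,0]}
    - {"claw":0,"linear":[-0.9,0,0],"rotation":[0,0,0]}
    - {"claw":0,"linear":[-0.9,0,0],"rotation":[0,0,0]}
    - {"claw":0,"linear":[-0.5,-0.9,-0.25],"rotation":[0,0,0]}
    - {"claw":0,"linear":[0,-0.9,-0.25],"rotation":[0,0,0]}
    - {"claw":0,"linear":[0,-0.9,-0.25],"rotation":[0,0,0]}

```text
time: 20.48
position: [0.597, -0.0377, 0.1609]
tool_rot: [0.275, 1.548, -0.278]
ft_force: [-0.0, 0.5, -1.0]
grip_width: 0.997
```

```bash
python3 -c "
from h import *
from boards import boards
C=snap('b3',c=(320,200),half=(320,200),f=1); boards('b3')
im=cv2.imread('b3_raw.png'); g=cv2.cvtColor(im,cv2.COLOR_BGR2HSV); m=((g[...,2]<120)&(g[...,1]<90)).astype(np.uint8)
for c in cv2.findContours(cv2.morphologyEx(m,2,np.ones((7,7),np.uint8)),0,2)[0]:
    u=cv2.minEnclosingCircle(c)
    if u[1]<60 and cv2.contourArea(c)>400: print('dark',u,cv2.contourArea(c),plane(C,[u[0]],.083+.013))
print('expect',proj(C,[.637,.0138,.096]))
go(.4565,-.2315,.16,-21)"
```

```text
px [222. 328.] xy [ 449.3 -136.3] size [60.5 52.8] ang 67.3
px [341.4 264.4] xy [ 593.  -111.8] size [ 42.1 110.6] ang 78.3
px [209.3 179.6] xy [510.6  12.7] size [82.6 59.5] ang 86.4
px [342.3 129.2] xy [635.6  13.1] size [85.3 88.4] ang 0.1
px [286.5  18. ] xy [624.5 110.2] size [24.8 93.3] ang 69.9
px [124.   27.5] xy [504.6 146.7] size [ 38.5 103.9] ang 69.9
dark ((329.0, 225.0), 34.92859649658203) 540.0 [[ 0.59894355 -0.05728158  0.096     ]]
dark ((376.0, 214.0), 31.384809494018555) 483.5 [[ 0.64101189 -0.06181735  0.096     ]]
dark ((596.5, 207.5), 29.129121780395508) 1067.0 [[ 0.82354178 -0.12280585  0.096     ]]
dark ((279.0, 226.0), 50.99029541015625) 794.0 [[ 0.55711711 -0.04283814  0.096     ]]
dark ((438.978515625, 142.7760772705078), 28.859209060668945) 823.0 [[ 0.70734596 -0.02059357  0.096     ]]
dark ((342.5, 135.0), 32.897666931152344) 3020.5 [[0.63539889 0.01249337 0.096     ]]
expect [[343.85334652 132.75282395]]
t 20.53 pos [ 0.5948 -0.044   0.1611] yaw -20.5 dyaw -0.5 q7 -0.46 w 86.7mm f [-2.  -3.9 -0.5]
rot total [0.005 0.003 0.004] min rows 1.0 | shift total(after rot) [ 0.04 -8.98 -2.48] | shift in current frame [ 0.09 -8.96 -2.55]
```

>>> play_rows:
  targets:
    - {"claw":0,"linear":[0,-0.95,-0.27],"rotation":[0.005,0,0]}
    - {"claw":0,"linear":[0,-0.95,-0.27],"rotation":[0,0,0]}
    - {"claw":0,"linear":[0,-0.95,-0.27],"rotation":[0,0,0]}
    - {"claw":0,"linear":[0,-0.95,-0.27],"rotation":[0,0,0]}
    - {"claw":0,"linear":[0,-0.95,-0.27],"rotation":[0,0,0]}
    - {"claw":0,"linear":[0,-0.95,-0.27],"rotation":[0,0,0]}
    - {"claw":0,"linear":[0,-0.95,-0.27],"rotation":[0,0,0]}
    - {"claw":0,"linear":[0,-0.95,-0.27],"rotation":[0,0,0]}
    - {"claw":0,"linear":[0,-0.6,-0.2],"rotation":[0,0,0]}
    - {"claw":0,"linear":[0,0,0],"rotation":[0,0,0]}

```text
time: 21.37
position: [0.4611, -0.2242, 0.1671]
tool_rot: [0.282, 1.54, -0.297]
ft_force: [-0.3, -0.1, 0.1]
grip_width: 1.002
```

>>> play_rows:
  targets:
    - {"claw":0,"linear":[0,0,0],"rotation":[0,0,0]}

```text
time: 21.45
position: [0.4611, -0.2245, 0.1675]
tool_rot: [0.283, 1.539, -0.298]
ft_force: [0.1, -0.3, -0.5]
grip_width: 1.002
```

```bash
python3 -c "
from h import *
C=snap('m1',P=[.4565,-.2315,.03],half=(80,60),f=5)
go(.4565,-.2315,-.005,-21)"
```

```text
t 21.50 pos [ 0.4612 -0.2246  0.1676] yaw -21.3 dyaw 0.3 q7 0.00 w 87.1mm f [-0.6 -0.6  0.8]
rot total [-0.003  0.009  0.005] min rows 1.0 | shift total(after rot) [ 6.9  -0.33 -0.08] | shift in current frame [ 6.9  -0.28 -0.17]
```

View pics/m1.png

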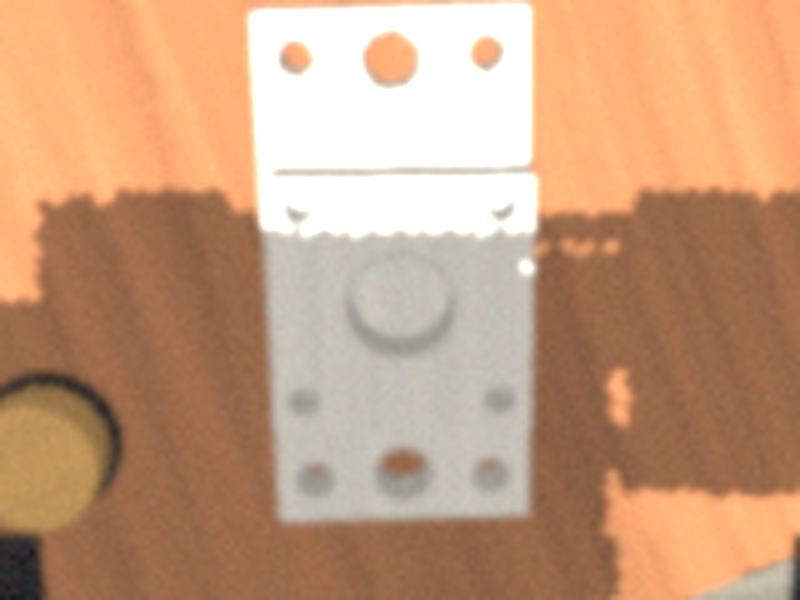

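```bash
python3 -c "
from h import *
C,f=load('m1'); A=lambda v:round(float(np.degrees(np.arctan2(v[1],v[0]))),1)
m=plane(C,f([(297,210),(503,209),(304,401),(500,401)]),.032); print('motor',m.mean(0).round(4),A(m[1]-m[0]),A(m[3]-m[2]),A(m[0]-m[2]),A(m[1]-m[3]),plane(C,f([(401,304)]),.032))
c=plane(C,f([(250,12),(531,5),(528,513),(280,521)]),.016); print('carr',c.mean(0).round(4),A(c[1]-c[0]),A(c[0]-c[3]),A(c[1]-c[2]))
go(.4568,-.2312,-.005,-21)"
```

```text
motor [ 0.4564 -0.2315  0.032 ] -21.1 -21.5 69.5 68.9 [[ 0.4566754  -0.23087275  0.032     ]]
carr [ 0.4568 -0.2286  0.016 ] -19.9 70.3 69.7
t 21.50 pos [ 0.4612 -0.2246  0.1676] yaw -21.3 dyaw 0.3 q7 0.00 w 87.1mm f [-0.6 -0.6  0.8]
rot total [-0.003  0.009  0.005] min rows 1.0 | shift total(after rot) [ 6.9  -0.31 -0.07] | shift in current frame [ 6.9  -0.26 -0.16]
```

>>> play_rows:
  targets:
    - {"claw":0,"linear":[0.5,-0.3,-0.1],"rotation":[0,0.009,0.005]}
    - {"claw":0,"linear":[0.9,-0.1,0],"rotation":[0,0,0]}
    - {"claw":0,"linear":[0.9,-0.1,0],"rotation":[0,0,0]}
    - {"claw":0,"linear":[0.9,-0.1,0],"rotation":[0,0,0]}
    - {"claw":0,"linear":[0.9,-0.1,0],"rotation":[0,0,0]}
    - {"claw":0,"linear":[0.9,0,0],"rotation":[0,0,0]}
    - {"claw":0,"linear":[0,0,0],"rotation":[0,0,0]}
    - {"claw":0,"linear":[0,0,0],"rotation":[0,0,0]}

```text
time: 22.17
position: [0.4583, -0.2332, 0.0343]
tool_rot: [0.284, 1.554, -0.273]
ft_force: [0.4, 0.8, 0.2]
grip_width: 1.004
```

```bash
python3 -c "
from h import *
go(.4566,-.2312,-.005,-21)"
```

```text
t 22.17 pos [ 0.4583 -0.2332  0.0343] yaw -20.3 dyaw -0.7 q7 -0.02 w 87.3mm f [0.4 0.8 0.2]
rot total [ 0.007 -0.001 -0.005] min rows 1.0 | shift total(after rot) [ 1.57  0.05 -0.09] | shift in current frame [ 1.57  0.04 -0.09]
```

>>> play_rows:
  targets:
    - {"claw":0,"linear":[0.4,0.05,-0.09],"rotation":[0.005,0,-0.003]}
    - {"claw":0,"linear":[0.5,0,0],"rotation":[0,0,0]}
    - {"claw":0,"linear":[0.3,0,0],"rotation":[0,0,0]}
    - {"claw":0,"linear":[0,0,0],"rotation":[0,0,0]}

```text
time: 22.5
position: [0.4593, -0.2302, 0.004]
tool_rot: [0.285, 1.55, -0.282]
ft_force: [-0.4, 1.0, -1.2]
grip_width: 1.0
```

```bash
python3 -c "
from h import *
go(.4566,-.2312,-.005,-21)"
```

```text
t 22.50 pos [ 0.4593 -0.2302  0.004 ] yaw -20.7 dyaw -0.3 q7 -0.06 w 87.0mm f [-0.4  1.  -1.2]
rot total [ 0.004  0.001 -0.001] min rows 1.0 | shift total(after rot) [ 0.36 -0.08 -0.09] | shift in current frame [ 0.36 -0.08 -0.09]
```

>>> play_rows:
  targets:
    - {"claw":0,"linear":[0.2,-0.08,-0.09],"rotation":[0.003,0,0]}
    - {"claw":0,"linear":[0.12,0,-0.05],"rotation":[0,0,0]}
    - {"claw":0,"linear":[0,0,0],"rotation":[0,0,0]}

```text
time: 22.75
position: [0.4558, -0.2312, -0.004]
tool_rot: [0.288, 1.548, -0.286]
ft_force: [0.0, 0.4, -0.1]
grip_width: 1.0
```

>>> play_rows:
  targets:
    - {"claw":1,"linear":[0,0,0],"rotation":[0,0,0]}
    - {"claw":1,"linear":[0,0,0],"rotation":[0,0,0]}
    - {"claw":1,"linear":[0,0,0],"rotation":[0,0,0]}
    - {"claw":1,"linear":[0,0,0],"rotation":[0,0,0]}
    - {"claw":1,"linear":[0,0,0],"rotation":[0,0,0]}
    - {"claw":1,"linear":[0,0,0],"rotation":[0,0,0]}
    - {"claw":1,"linear":[0,0,0],"rotation":[0,0,0]}
    - {"claw":1,"linear":[0,0,0],"rotation":[0,0,0]}
  newtons: 40

```text
time: 23.42
position: [0.4567, -0.2323, -0.0026]
tool_rot: [0.287, 1.546, -0.287]
ft_force: [-0.3, -0.2, -0.6]
grip_width: 0.661
```

```bash
python3 -c "
from h import *
go(.513,.188,.13,-21)"
```

```text
t 23.42 pos [ 0.4567 -0.2323 -0.0026] yaw -21.0 dyaw 0.0 q7 -0.06 w 57.5mm f [-0.3 -0.2 -0.6]
rot total [-0.     0.004 -0.001] min rows 1.0 | shift total(after rot) [-5.3  16.5  -3.92] | shift in current frame [-5.31 16.51 -3.89]
```

>>> play_rows:
  targets:
    - {"claw":1,"linear":[-0.3,0,0],"rotation":[0,0,0]}
    - {"claw":1,"linear":[-0.8,0,0],"rotation":[0,0,0]}
    - {"claw":1,"linear":[-0.9,0,0],"rotation":[0,0,0]}
    - {"claw":1,"linear":[-0.9,0,0],"rotation":[-0.065,0,0]}
    - {"claw":1,"linear":[-0.9,0,0],"rotation":[-0.065,0,0]}
    - {"claw":1,"linear":[-0.8,0,0],"rotation":[-0.065,0,0]}
    - {"claw":1,"linear":[-0.2,0.5,0],"rotation":[-0.06,0,0]}
    - {"claw":1,"linear":[0,0.9,0.1],"rotation":[0,0,0]}
    - {"claw":1,"linear":[0,0.9,0.1],"rotation":[0,0,0]}
    - {"claw":1,"linear":[0,0.9,0.1],"rotation":[0,0,0]}

```text
time: 24.25
position: [0.4584, -0.1541, 0.1263]
tool_rot: [-0.037, 1.566, 0.035]
ft_force: [0.5, 0.1, -0.8]
grip_width: 0.66
```

```bash
python3 -c "
from h import *
go(.513,.15,.13,2)"
```

```text
t 24.25 pos [ 0.4584 -0.1541  0.1263] yaw 2.6 dyaw -0.6 q7 0.30 w 57.4mm f [ 0.5  0.1 -0.8]
rot total [0.007 0.003 0.001] min rows 1.0 | shift total(after rot) [-0.15 12.08  2.61] | shift in current frame [-0.16 12.05  2.74]
```

>>> play_rows:
  targets:
    - {"claw":1,"linear":[0,0.95,0.22],"rotation":[0.005,0,0]}
    - {"claw":1,"linear":[0,0.95,0.22],"rotation":[0,0,0]}
    - {"claw":1,"linear":[0,0.95,0.22],"rotation":[0,0,0]}
    - {"claw":1,"linear":[0,0.95,0.22],"rotation":[0,0,0]}
    - {"claw":1,"linear":[0,0.95,0.22],"rotation":[0,0,0]}
    - {"claw":1,"linear":[0,0.95,0.22],"rotation":[0,0,0]}
    - {"claw":1,"linear":[0,0.95,0.22],"rotation":[0,0,0]}
    - {"claw":1,"linear":[0,0.95,0.22],"rotation":[0,0,0]}
    - {"claw":1,"linear":[0,0.95,0.22],"rotation":[0,0,0]}
    - {"claw":1,"linear":[0,0.95,0.22],"rotation":[0,0,0]}

```text
time: 25.08
position: [0.5034, 0.0963, 0.1308]
tool_rot: [-0.034, 1.563, 0.021]
ft_force: [-0.0, 0.0, -1.1]
grip_width: 0.66
```

>>> play_rows:
  targets:
    - {"claw":1,"linear":[0,0.7,0.2],"rotation":[0,0,0]}
    - {"claw":1,"linear":[0,0,0],"rotation":[0,0,0]}
    - {"claw":1,"linear":[0,0,0],"rotation":[0,0,0]}

```text
time: 25.33
position: [0.5071, 0.1223, 0.1322]
tool_rot: [-0.04, 1.562, 0.032]
ft_force: [-0.2, -0.6, -2.6]
grip_width: 0.66
```

```bash
python3 -c "
from h import *
from boards import boards
go(.513,.188,.08,2)
snap('b4',c=(320,200),half=(320,200),f=1); boards('b4',.083)"
```

```text
t 25.33 pos [0.5071 0.1223 0.1322] yaw 2.6 dyaw -0.6 q7 -0.35 w 57.4mm f [-0.2 -0.6 -2.6]
rot total [0.007 0.005 0.003] min rows 1.0 | shift total(after rot) [2.09 2.62 0.33] | shift in current frame [2.08 2.63 0.34]
px [613. 175.] xy [742.8 147.9] size [ 43.  180.7] ang 20.2
px [329.6 126.8] xy [511.8 187.6] size [89.8 91. ] ang 3.6
px [495.4 135.9] xy [634.5 183.2] size [150.8  94.6] ang 84.3
px [592.1 139.1] xy [714.6 175.6] size [ 32.2 214.8] ang 0.1
```

>>> play_rows:
  targets:
    - {"claw":1,"linear":[0,0.9,0],"rotation":[-0.011,0.005,0.003]}
    - {"claw":1,"linear":[0.1,0.9,0.1],"rotation":[0,0,0]}
    - {"claw":1,"linear":[0.5,0.4,0.15],"rotation":[0,0,0]}
    - {"claw":1,"linear":[0.6,0,0],"rotation":[0,0,0]}
    - {"claw":1,"linear":[0.3,0,0],"rotation":[0,0,0]}
    - {"claw":1,"linear":[0,0,0],"rotation":[0,0,0]}
    - {"claw":1,"linear":[0,0,0],"rotation":[0,0,0]}

```text
time: 25.97
position: [0.512, 0.168, 0.0942]
tool_rot: [-0.044, 1.57, 0.032]
ft_force: [0.1, 0.4, 0.1]
grip_width: 0.66
```

```bash
python3 -c "
from h import *
go(.5118,.187,.065,3.6)"
```

```text
t 25.97 pos [0.512  0.168  0.0942] yaw 2.8 dyaw 0.8 q7 -0.49 w 57.4mm f [0.1 0.4 0.1]
rot total [-0.009  0.     0.005] min rows 1.0 | shift total(after rot) [1.17 0.76 0.04] | shift in current frame [1.16 0.77 0.03]
```

>>> play_rows:
  targets:
    - {"claw":1,"linear":[0,0.6,0],"rotation":[-0.01,0,0.004]}
    - {"claw":1,"linear":[0.3,0.3,0.03],"rotation":[0,0,0]}
    - {"claw":1,"linear":[0.4,0,0],"rotation":[0,0,0]}
    - {"claw":1,"linear":[0,0,0],"rotation":[0,0,0]}
    - {"claw":1,"linear":[0,0,0],"rotation":[0,0,0]}

```text
time: 26.38
position: [0.5133, 0.1907, 0.0769]
tool_rot: [-0.05, 1.566, 0.047]
ft_force: [-0.9, -0.2, -1.2]
grip_width: 0.662
```

```bash
python3 -c "
from h import *
go(.5118,.187,.065,3.6)"
```

```text
t 26.38 pos [0.5133 0.1907 0.0769] yaw 3.5 dyaw 0.1 q7 -0.54 w 57.6mm f [-0.9 -0.2 -1.2]
rot total [-0.001  0.002  0.001] min rows 1.0 | shift total(after rot) [ 0.48 -0.14 -0.07] | shift in current frame [ 0.48 -0.14 -0.07]
```

>>> play_rows:
  targets:
    - {"claw":1,"linear":[0.2,-0.15,-0.07],"rotation":[0,0,0]}
    - {"claw":1,"linear":[0.15,-0.05,0],"rotation":[0,0,0]}
    - {"claw":1,"linear":[0.08,0,0],"rotation":[0,0,0]}

```text
time: 26.63
position: [0.5119, 0.1851, 0.0655]
tool_rot: [-0.05, 1.566, 0.047]
ft_force: [-1.0, -0.6, -0.4]
grip_width: 0.661
```

>>> play_rows:
  targets:
    - {"claw":1,"linear":[0.08,0,0],"rotation":[0,0,0]}

```text
time: 26.72
position: [0.512, 0.185, 0.0653]
tool_rot: [-0.051, 1.566, 0.046]
ft_force: [-11.3, -3.4, 30.7]
grip_width: 0.659
```

>>> play_rows:
  targets:
    - {"claw":1,"linear":[0.08,0,0],"rotation":[0,0,0]}

```text
time: 26.8
position: [0.5119, 0.185, 0.0654]
tool_rot: [-0.052, 1.566, 0.045]
ft_force: [-7.6, -1.5, 16.6]
grip_width: 0.661
```

>>> play_rows:
  targets:
    - {"claw":0.1,"linear":[0,0,0],"rotation":[0,0,0]}
    - {"claw":0,"linear":[0,0,0],"rotation":[0,0,0]}
    - {"claw":0,"linear":[0,0,0],"rotation":[0,0,0]}
    - {"claw":0,"linear":[-0.3,0,0],"rotation":[0,0,0]}
    - {"claw":0,"linear":[-0.9,0,0],"rotation":[0,0,0]}
    - {"claw":0,"linear":[-0.9,0,0],"rotation":[0,0,0]}
    - {"claw":0,"linear":[-0.9,-0.5,0],"rotation":[0,0,0]}
    - {"claw":0,"linear":[-0.9,-0.9,0],"rotation":[0,0,0]}
    - {"claw":0,"linear":[0,0,0],"rotation":[0,0,0]}
    - {"claw":0,"linear":[0,0,0],"rotation":[0,0,0]}

```text
time: 27.63
position: [0.5138, 0.1497, 0.1693]
tool_rot: [-0.052, 1.566, 0.047]
ft_force: [-0.9, 0.4, 0.2]
grip_width: 1.003
```

```bash
python3 -c "
from h import *
from boards import boards
go(.4568,-.2295,.13,-20)
C=snap('b5',c=(320,200),half=(320,200),f=1); boards('b5',.083)
im=cv2.imread('b5_raw.png'); u=proj(C,[.512,.187,.099])[0].astype(int); print(u)
g=cv2.cvtColor(im,cv2.COLOR_BGR2HSV); r=g[u[1]-70:u[1]+70,u[0]-70:u[0]+70]
m=mask(im,(3,60,50),(25,255,255),1); 
# plate = non-brown hole inside board contour
cs,h=cv2.findContours(m,cv2.RETR_CCOMP,2)
for c in cs:
    if 1000<cv2.contourArea(c)<9000 and cv2.pointPolygonTest(c,(float(u[0]),float(u[1])),False)>0:
        for z in (.083,.099):
            q=cv2.minAreaRect((plane(C,c[:,0].astype(float),z)[:,:2]*1000).astype(np.float32)); print(z,q)"
```

```text
t 27.63 pos [0.5138 0.1497 0.1693] yaw 3.6 dyaw -23.6 q7 -0.38 w 87.2mm f [-0.9  0.4  0.2]
rot total [0.262 0.003 0.002] min rows 4.0 | shift total(after rot) [  1.57 -15.03   3.05] | shift in current frame [  1.61 -14.99  -3.24]
px [222.5 328.5] xy [419.   -2.9] size [61.6 46.8] ang 89.4
px [320.  156.5] xy [512.2 186.9] size [89.8 91. ] ang 3.9
px [459.2 166.2] xy [635.2 182.5] size [151.3  94.3] ang 84.4
px [549.3 124.5] xy [713. 215.] size [ 45.7 217.9] ang 3.6
[319 162]
0.083 ((511.60858154296875, 183.14651489257812), (64.69670104980469, 63.535640716552734), 3.6269702911376953)
0.099 ((511.36053466796875, 186.0099639892578), (60.9044075012207, 59.81135559082031), 3.6269564628601074)
```

>>> play_rows:
  targets:
    - {"claw":0,"linear":[0,0,0],"rotation":[0.065,0,0]}
    - {"claw":0,"linear":[0,0,0],"rotation":[0.065,0,0]}
    - {"claw":0,"linear":[0,0,0],"rotation":[0.065,0,0]}
    - {"claw":0,"linear":[0,-0.5,0.1],"rotation":[0.06,0,0]}
    - {"claw":0,"linear":[0,-0.95,0.2],"rotation":[0,0,0]}
    - {"claw":0,"linear":[0,-0.95,0.2],"rotation":[0,0,0]}
    - {"claw":0,"linear":[0,-0.95,0.2],"rotation":[0,0,0]}
    - {"claw":0,"linear":[0,-0.95,0.2],"rotation":[0,0,0]}
    - {"claw":0,"linear":[0,-0.95,0.2],"rotation":[0,0,0]}
    - {"claw":0,"linear":[0,-0.95,0.2],"rotation":[0,0,0]}

```text
time: 28.52
position: [0.4855, 0.0021, 0.1589]
tool_rot: [0.266, 1.566, -0.26]
ft_force: [1.3, -1.0, 0.2]
grip_width: 1.005
```

>>> play_rows:
  targets:
    - {"claw":0,"linear":[0,-0.95,0.2],"rotation":[0,0,0]}
    - {"claw":0,"linear":[0,-0.95,0.2],"rotation":[0,0,0]}
    - {"claw":0,"linear":[0,-0.95,0.2],"rotation":[0,0,0]}
    - {"claw":0,"linear":[0,-0.95,0.2],"rotation":[0,0,0]}
    - {"claw":0,"linear":[0,-0.95,0.2],"rotation":[0,0,0]}
    - {"claw":0,"linear":[0,-0.95,0.2],"rotation":[0,0,0]}
    - {"claw":0,"linear":[0,-0.95,0.2],"rotation":[0,0,0]}
    - {"claw":0,"linear":[0,0,0],"rotation":[0,0,0]}
    - {"claw":0,"linear":[0,0,0],"rotation":[0,0,0]}

```text
time: 29.27
position: [0.4567, -0.1721, 0.1469]
tool_rot: [0.267, 1.583, -0.256]
ft_force: [-0.1, 0.8, 0.1]
grip_width: 1.002
```

```bash
python3 -c "
from h import *
go(.4568,-.2288,.1,-20)"
```

```text
t 29.27 pos [ 0.4567 -0.1721  0.1469] yaw -19.0 dyaw -1.0 q7 -0.05 w 87.2mm f [-0.1  0.8  0.1]
rot total [ 0.011 -0.018 -0.001] min rows 1.0 | shift total(after rot) [ 1.87 -2.13  0.78] | shift in current frame [ 1.85 -2.15  0.79]
```

>>> play_rows:
  targets:
    - {"claw":0,"linear":[0,-0.8,0.3],"rotation":[0.01,-0.018,0]}
    - {"claw":0,"linear":[0,-0.8,0.3],"rotation":[0,0,0]}
    - {"claw":0,"linear":[0,-0.3,0.1],"rotation":[0,0,0]}
    - {"claw":0,"linear":[0,0,0],"rotation":[0,0,0]}
    - {"claw":0,"linear":[0,0,0],"rotation":[0,0,0]}

```text
time: 29.68
position: [0.4578, -0.2168, 0.1425]
tool_rot: [0.273, 1.559, -0.261]
ft_force: [0.1, 0.4, 0.2]
grip_width: 0.998
```

```bash
python3 -c "
from h import *
C=snap('k1',c=(320,200),half=(320,200),f=1)
im=cv2.imread('k1_raw.png'); g=cv2.cvtColor(im,cv2.COLOR_BGR2HSV); m=((g[...,1]<70)&(g[...,2]>90)).astype(np.uint8)
u=proj(C,[.4568,-.2288,.016])[0]
for c in cv2.findContours(m,0,2)[0]:
    if cv2.contourArea(c)>1500:
        q=cv2.minAreaRect((plane(C,c[:,0].astype(float),.014)[:,:2]*1000).astype(np.float32)); print(cv2.contourArea(c),q)
go(.4568,-.2288,-.02,-20)"
```

```text
5030.0 ((404.61181640625, -361.59765625), (70.8991470336914, 400.27691650390625), 70.79068756103516)
6041.0 ((456.5126647949219, -228.288818359375), (122.207275390625, 61.46495056152344), 70.15178680419922)
4275.0 ((757.485107421875, -225.40350341796875), (43.59459686279297, 103.95838928222656), 7.599781513214111)
13842.0 ((539.6968383789062, -104.69873046875), (83.7581787109375, 261.9306335449219), 70.45828247070312)
t 29.73 pos [ 0.4578 -0.2165  0.1425] yaw -19.4 dyaw -0.6 q7 0.02 w 87.0mm f [ 0.5  0.6 -0.8]
rot total [ 0.006 -0.004 -0.004] min rows 1.0 | shift total(after rot) [ 6.5  -0.47  0.13] | shift in current frame [ 6.49 -0.52  0.17]
```

Carriage plate is confirmed at (456.5, −228.3), angle 70.2°. Descending.

>>> play_rows:
  targets:
    - {"claw":0,"linear":[0.3,-0.5,0.1],"rotation":[0.006,-0.004,-0.004]}
    - {"claw":0,"linear":[0.9,-0.1,0],"rotation":[0,0,0]}
    - {"claw":0,"linear":[0.9,0,0],"rotation":[0,0,0]}
    - {"claw":0,"linear":[0.9,0,0],"rotation":[0,0,0]}
    - {"claw":0,"linear":[0.9,0,0],"rotation":[0,0,0]}
    - {"claw":0,"linear":[0.7,0,0],"rotation":[0,0,0]}
    - {"claw":0,"linear":[0,0,0],"rotation":[0,0,0]}
    - {"claw":0,"linear":[0,0,0],"rotation":[0,0,0]}

```text
time: 30.4
position: [0.4572, -0.2287, 0.0218]
tool_rot: [0.265, 1.55, -0.27]
ft_force: [-0.2, -0.3, -0.5]
grip_width: 0.997
```

```bash
python3 -c "
from h import *
go(.4566,-.2285,-.02,-20)"
```

```text
t 30.40 pos [ 0.4572 -0.2287  0.0218] yaw -19.5 dyaw -0.5 q7 -0.03 w 86.8mm f [-0.2 -0.3 -0.5]
rot total [0.005 0.003 0.002] min rows 1.0 | shift total(after rot) [ 1.67  0.   -0.03] | shift in current frame [ 1.67  0.   -0.03]
```

>>> play_rows:
  targets:
    - {"claw":0,"linear":[0.5,0,0],"rotation":[0.003,0,0]}
    - {"claw":0,"linear":[0.4,0,0],"rotation":[0,0,0]}
    - {"claw":0,"linear":[0.2,0,0],"rotation":[0,0,0]}
    - {"claw":0,"linear":[0,0,0],"rotation":[0,0,0]}

```text
time: 30.73
position: [0.4594, -0.2296, -0.0055]
tool_rot: [0.266, 1.545, -0.275]
ft_force: [0.1, -0.0, -0.6]
grip_width: 1.006
```

```bash
python3 -c "
from h import *
go(.4566,-.2285,-.02,-20)"
```

```text
t 30.73 pos [ 0.4594 -0.2296 -0.0055] yaw -19.8 dyaw -0.2 q7 -0.06 w 87.5mm f [ 0.1 -0.  -0.6]
rot total [0.002 0.006 0.002] min rows 1.0 | shift total(after rot) [ 0.58  0.   -0.12] | shift in current frame [ 0.58  0.01 -0.13]
```

>>> play_rows:
  targets:
    - {"claw":0,"linear":[0.25,0,-0.12],"rotation":[0,0.005,0]}
    - {"claw":0,"linear":[0.15,0,0],"rotation":[0,0,0]}
    - {"claw":0,"linear":[0.1,0,0],"rotation":[0,0,0]}
    - {"claw":0,"linear":[0,0,0],"rotation":[0,0,0]}

```text
time: 31.07
position: [0.4574, -0.2291, -0.0183]
tool_rot: [0.267, 1.551, -0.275]
ft_force: [-0.1, 0.2, 0.3]
grip_width: 0.998
```

```bash
python3 -c "
from h import *
go(.4566,-.2285,-.02,-20)"
```

```text
t 31.07 pos [ 0.4574 -0.2291 -0.0183] yaw -19.8 dyaw -0.2 q7 -0.07 w 86.8mm f [-0.1  0.2  0.3]
rot total [0.002 0.002 0.003] min rows 1.0 | shift total(after rot) [ 0.07  0.01 -0.04] | shift in current frame [ 0.07  0.01 -0.04]
```

>>> play_rows:
  targets:
    - {"claw":1,"linear":[0,0,0],"rotation":[0,0,0]}
    - {"claw":1,"linear":[0,0,0],"rotation":[0,0,0]}
    - {"claw":1,"linear":[0,0,0],"rotation":[0,0,0]}
    - {"claw":1,"linear":[0,0,0],"rotation":[0,0,0]}
    - {"claw":1,"linear":[0,0,0],"rotation":[0,0,0]}
    - {"claw":1,"linear":[0,0,0],"rotation":[0,0,0]}
    - {"claw":1,"linear":[0,0,0],"rotation":[0,0,0]}
    - {"claw":1,"linear":[-0.15,0,0],"rotation":[0,0,0]}
    - {"claw":1,"linear":[-0.15,0,0],"rotation":[0,0,0]}
    - {"claw":1,"linear":[-0.2,0,0],"rotation":[0,0,0]}
  newtons: 55

```text
time: 31.9
position: [0.4555, -0.2282, -0.0065]
tool_rot: [0.268, 1.555, -0.274]
ft_force: [-0.9, 0.1, -4.0]
grip_width: 0.683
```

```bash
python3 -c "
from h import *
go(.4574,-.2291,.11,-5.6)"
```

```text
t 31.90 pos [ 0.4555 -0.2282 -0.0065] yaw -19.8 dyaw 14.2 q7 -0.06 w 59.4mm f [-0.9  0.1 -4. ]
rot total [-0.158 -0.001  0.002] min rows 2.0 | shift total(after rot) [-4.66 -0.03  0.08] | shift in current frame [-4.66 -0.02  0.08]
```

>>> play_rows:
  targets:
    - {"claw":1,"linear":[-0.6,0,0],"rotation":[0,0,0]}
    - {"claw":1,"linear":[-0.8,0,0],"rotation":[0,0,0]}
    - {"claw":1,"linear":[-0.9,0,0],"rotation":[0,0,0]}
    - {"claw":1,"linear":[-0.9,0,0],"rotation":[0,0,0]}
    - {"claw":1,"linear":[-0.9,0,0],"rotation":[-0.05,0,0]}
    - {"claw":1,"linear":[-0.5,0,0],"rotation":[-0.05,0,0]}
    - {"claw":1,"linear":[0,0.3,0.1],"rotation":[-0.05,0,0]}
    - {"claw":1,"linear":[0,0.7,0.25],"rotation":[0,0,0]}
    - {"claw":1,"linear":[0,0.9,0.3],"rotation":[0,0,0]}
    - {"claw":1,"linear":[0,0.9,0.3],"rotation":[0,0,0]}

```text
time: 32.73
position: [0.483, -0.1647, 0.1166]
tool_rot: [0.08, 1.574, -0.09]
ft_force: [-0.3, 0.3, -3.9]
grip_width: 0.678
```

```bash
python3 -c "
from h import *
go(.62,.12,.125,-5.6)"
```

```text
t 32.73 pos [ 0.483  -0.1647  0.1166] yaw -6.2 dyaw 0.6 q7 0.11 w 59.0mm f [-0.3  0.3 -3.9]
rot total [-0.007 -0.003  0.004] min rows 1.0 | shift total(after rot) [-0.34 11.87  4.34] | shift in current frame [-0.43 11.91  4.21]
```

>>> play_rows:
  targets:
    - {"claw":1,"linear":[-0.05,0.9,0.33],"rotation":[-0.005,0,0]}
    - {"claw":1,"linear":[-0.05,0.9,0.33],"rotation":[0,0,0]}
    - {"claw":1,"linear":[-0.05,0.9,0.33],"rotation":[0,0,0]}
    - {"claw":1,"linear":[-0.05,0.9,0.33],"rotation":[0,0,0]}
    - {"claw":1,"linear":[-0.05,0.9,0.33],"rotation":[0,0,0]}
    - {"claw":1,"linear":[-0.05,0.9,0.33],"rotation":[0,0,0]}
    - {"claw":1,"linear":[-0.05,0.9,0.33],"rotation":[0,0,0]}
    - {"claw":1,"linear":[-0.05,0.9,0.33],"rotation":[0,0,0]}
    - {"claw":1,"linear":[-0.05,0.9,0.33],"rotation":[0,0,0]}
    - {"claw":1,"linear":[-0.05,0.9,0.33],"rotation":[0,0,0]}

```text
time: 33.57
position: [0.5883, 0.0602, 0.1291]
tool_rot: [0.074, 1.576, -0.089]
ft_force: [0.5, -0.5, -4.2]
grip_width: 0.678
```

>>> play_rows:
  targets:
    - {"claw":1,"linear":[0,0.9,0.3],"rotation":[0,0,0]}
    - {"claw":1,"linear":[0,0.5,0.1],"rotation":[0,0,0]}
    - {"claw":1,"linear":[0,0,0],"rotation":[0,0,0]}
    - {"claw":1,"linear":[0,0,0],"rotation":[0,0,0]}

```text
time: 33.9
position: [0.6021, 0.1032, 0.129]
tool_rot: [0.071, 1.577, -0.079]
ft_force: [-0.4, -0.4, -3.3]
grip_width: 0.68
```

```bash
python3 -c "
from h import *
from boards import boards
go(.636,.1827,.09,-5.6)
snap('b6',c=(320,200),half=(320,200),f=1.2,al=1); boards('b6',.083)"
```

```text
t 33.90 pos [0.6021 0.1032 0.129 ] yaw -5.5 dyaw -0.1 q7 -0.49 w 59.2mm f [-0.4 -0.4 -3.3]
rot total [ 0.002 -0.005  0.003] min rows 1.0 | shift total(after rot) [1.56 3.3  1.04] | shift in current frame [1.54 3.3  1.06]
px [185.1 113.5] xy [512.9 187.3] size [92.6 90.8] ang 3.5
px [578.5 139.5] xy [797.9 124.9] size [ 96.2 238.5] ang 11.9
px [485.5 126.2] xy [730.6 147.6] size [ 51.6 190.9] ang 3.3
px [361. 102.] xy [636.5 178.9] size [141.5  90.8] ang 84.5
px [ 70.5 139.5] xy [416.1 154. ] size [235.8 114.8] ang 67.0
```

View pics/b6.png

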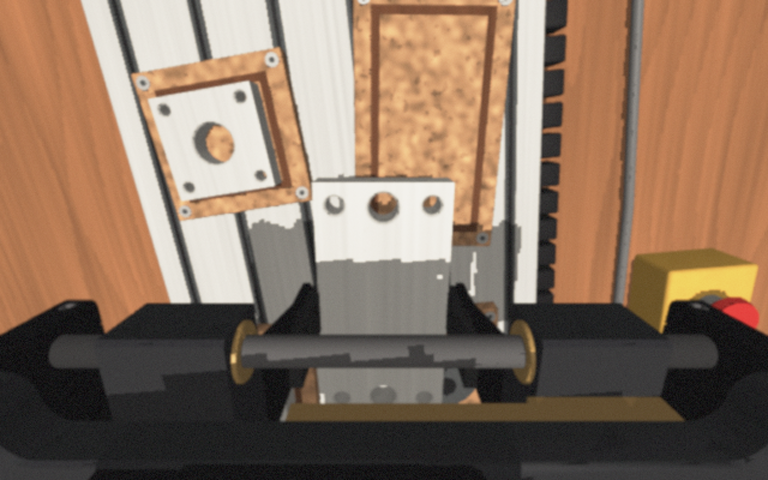

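```bash
python3 -c "
from h import *
C,_=load('b6'); s=get_state(); M=R.from_rotvec(s['tool_rot']).as_matrix()
for z in (.159,.1635): print([(M.T@(plane(C,[(a/1.2,b/1.2)],z)[0]-s['position'])).round(4).tolist() for a,b in ((313,180),(454,180))])
go(.6368,.1828,.09,-5.5)"
```

```text
[[-0.03, 0.0611, -0.0302], [-0.0304, 0.0612, 0.0298]]
[[-0.0345, 0.0617, -0.0293], [-0.0349, 0.0618, 0.029]]
t 33.95 pos [0.602  0.1032 0.1291] yaw -5.5 dyaw -0.0 q7 -0.49 w 59.4mm f [-0.6 -0.  -3.7]
rot total [ 0.    -0.005  0.003] min rows 1.0 | shift total(after rot) [1.56 3.3  1.08] | shift in current frame [1.54 3.31 1.09]
```

>>> play_rows:
  targets:
    - {"claw":1,"linear":[0,0.7,0.25],"rotation":[0,-0.005,0.003]}
    - {"claw":1,"linear":[0,0.9,0.25],"rotation":[0,0,0]}
    - {"claw":1,"linear":[0,0.9,0.25],"rotation":[0,0,0]}
    - {"claw":1,"linear":[0,0.3,0.1],"rotation":[0,0,0]}
    - {"claw":1,"linear":[0.4,0,0],"rotation":[0,0,0]}
    - {"claw":1,"linear":[0.5,0,0],"rotation":[0,0,0]}
    - {"claw":1,"linear":[0,0,0],"rotation":[0,0,0]}
    - {"claw":1,"linear":[0,0,0],"rotation":[0,0,0]}

```text
time: 34.62
position: [0.6295, 0.154, 0.1022]
tool_rot: [0.078, 1.573, -0.1]
ft_force: [0.3, -0.2, -2.2]
grip_width: 0.678
```

```bash
python3 -c "
from h import *
go(.6368,.1828,.066,-5.5)"
```

```text
t 34.62 pos [0.6295 0.154  0.1022] yaw -6.5 dyaw 1.0 q7 -0.62 w 59.0mm f [ 0.3 -0.2 -2.2]
rot total [-0.011 -0.002  0.009] min rows 1.0 | shift total(after rot) [1.45 1.17 0.18] | shift in current frame [1.43 1.2  0.16]
```

>>> play_rows:
  targets:
    - {"claw":1,"linear":[0,0.6,0.1],"rotation":[-0.011,0,0.008]}
    - {"claw":1,"linear":[0,0.6,0.1],"rotation":[0,0,0]}
    - {"claw":1,"linear":[0.3,0,0],"rotation":[0,0,0]}
    - {"claw":1,"linear":[0.3,0,0],"rotation":[0,0,0]}
    - {"claw":1,"linear":[0,0,0],"rotation":[0,0,0]}
    - {"claw":1,"linear":[0,0,0],"rotation":[0,0,0]}

```text
time: 35.12
position: [0.6381, 0.182, 0.0846]
tool_rot: [0.075, 1.574, -0.08]
ft_force: [0.2, 0.1, -3.5]
grip_width: 0.678
```

```bash
python3 -c "
from h import *
go(.6368,.1818,.066,-5.5)"
```

```text
t 35.12 pos [0.6381 0.182  0.0846] yaw -5.6 dyaw 0.1 q7 -0.65 w 59.0mm f [ 0.2  0.1 -3.5]
rot total [-0.002 -0.003  0.002] min rows 1.0 | shift total(after rot) [ 0.74 -0.01 -0.05] | shift in current frame [ 0.74 -0.01 -0.05]
```

>>> play_rows:
  targets:
    - {"claw":1,"linear":[0.25,0,-0.05],"rotation":[0,-0.003,0.002]}
    - {"claw":1,"linear":[0.2,0,0],"rotation":[0,0,0]}
    - {"claw":1,"linear":[0.1,0,0],"rotation":[0,0,0]}

```text
time: 35.37
position: [0.6369, 0.1818, 0.0701]
tool_rot: [0.078, 1.568, -0.077]
ft_force: [-0.3, -0.0, -3.2]
grip_width: 0.68
```

>>> play_rows:
  targets:
    - {"claw":1,"linear":[0.08,0,0],"rotation":[0,0,0]}

```text
time: 35.45
position: [0.6367, 0.1814, 0.0676]
tool_rot: [0.077, 1.568, -0.078]
ft_force: [0.8, -0.3, -2.6]
grip_width: 0.677
```

>>> play_rows:
  targets:
    - {"claw":1,"linear":[0.08,0,0],"rotation":[0,0,0]}

```text
time: 35.53
position: [0.6366, 0.1813, 0.0664]
tool_rot: [0.077, 1.568, -0.078]
ft_force: [-5.0, -1.2, 12.5]
grip_width: 0.681
```

Seated on the board. Releasing, backing off and checking.

>>> play_rows:
  targets:
    - {"claw":0.1,"linear":[0,0,0],"rotation":[0,0,0]}
    - {"claw":0,"linear":[0,0,0],"rotation":[0,0,0]}
    - {"claw":0,"linear":[0,0,0],"rotation":[0,0,0]}
    - {"claw":0,"linear":[-0.3,0,0],"rotation":[0,0,0]}
    - {"claw":0,"linear":[-0.9,0,0],"rotation":[0,0,0]}
    - {"claw":0,"linear":[-0.9,0,0],"rotation":[0,0,0]}
    - {"claw":0,"linear":[-0.9,-0.5,0],"rotation":[0,0,0]}
    - {"claw":0,"linear":[-0.9,-0.9,-0.3],"rotation":[0,0,0]}
    - {"claw":0,"linear":[-0.9,-0.9,-0.5],"rotation":[0,0,0]}
    - {"claw":0,"linear":[-0.9,-0.9,-0.5],"rotation":[0,0,0]}

```text
time: 36.37
position: [0.5958, 0.1099, 0.2154]
tool_rot: [0.075, 1.568, -0.065]
ft_force: [0.6, -0.4, 0.7]
grip_width: 1.0
```

>>> play_rows:
  targets:
    - {"claw":0,"linear":[-0.5,-0.9,-0.5],"rotation":[0,0,0]}
    - {"claw":0,"linear":[0,0,0],"rotation":[0,0,0]}
    - {"claw":0,"linear":[0,0,0],"rotation":[0,0,0]}

```text
time: 36.62
position: [0.5831, 0.0833, 0.2376]
tool_rot: [0.077, 1.554, -0.073]
ft_force: [0.2, 0.5, -0.4]
grip_width: 0.997
```

```bash
python3 -c "
from h import *
go(.6,.1,.2,-5)
C=snap('e1',c=(320,200),half=(320,200),f=1.2,al=1)
im=cv2.imread('e1_raw.png'); m=mask(im,(3,60,50),(25,255,255),1)
cs,h=cv2.findContours(m,cv2.RETR_CCOMP,2)
T=dict(nut=(.512,.0132,.022),flange=(.636,.0135,.013),motor=(.512,.187,.016),carr=(.6366,.183,.016))
for k,(x,y,t) in T.items():
  u=proj(C,[x,y,.083+t])[0]; print(k,u.round())
  for c,hh in zip(cs,h[0]):
    if 300<cv2.contourArea(c)<20000 and cv2.pointPolygonTest(c,(float(u[0]),float(u[1])),False)>0:
      z=.083+(t if hh[3]>=0 else 0); q=cv2.minAreaRect((plane(C,c[:,0].astype(float),z)[:,:2]*1000).astype(np.float32)); print('  part' if hh[3]>=0 else '  board',np.round(q[0],1),np.round(q[1],1),round(q[2],1))"
```

```text
t 36.62 pos [0.5831 0.0833 0.2376] yaw -5.5 dyaw 0.5 q7 -0.40 w 86.7mm f [ 0.2  0.5 -0.4]
rot total [-0.005  0.01  -0.002] min rows 1.0 | shift total(after rot) [1.51 0.73 0.62] | shift in current frame [1.52 0.72 0.59]
nut [262. 252.]
  board [513.1  15.7] [82.3 56.8] 85.7
  part [511.1  17.6] [57.7 36.8] 84.2
flange [368. 238.]
  board [635.9  16.3] [88.3 84.1] 89.6
  part [635.   15.3] [51.3 54.1] 37.6
motor [237.  93.]
  board [509.3 186. ] [20.9 20.3] 84.6
  board [512.4 186.9] [91.5 91.3] 3.9
  part [512.  185.2] [61.9 61.5] 3.7
carr [361.  84.]
  board [637.  182.2] [151.1  91.3] 84.4
  part [635.7 181.3] [123.   63.8] 84.3
```

```bash
python3 -c "
from bench import close_job
print(close_job())"
```

```text
the job is handed in; nothing more can be done
None
```

I took the stack apart and laid all four parts on their matching boards, each gripped until it touched down, then handed the job in at about 37 s. `close_job` gave no verdict.

**Last checks:** in the final wrist picture, measured by script rather than viewed, the offsets from the board centres were:

| Part | Offset from board centre | Squareness to outline |
|---|---|---|
| Flange | about 1 mm | not needed (round) |
| Motor plate | about 2 mm | within 0.5° |
| Carriage plate | about 2 mm | within 0.5° |
| Nut block | about 3 mm | about 1.5° |

The nut figures are rough because the contour also took in the groove. A close look after placing the nut put it within about 1 mm. The gripper was open and clear of everything.

**What failed or disagreed:**
- **First nut grasp missed.** The finger ends sat about 25 mm above the reported tool point, so the jaws closed above the nut. While probing down I pressed the nut top with about 33 N. After allowing for the offset, all four grasps held.
- **Board height differed.** The cameras put the board tops at about 77 mm, but the touch-downs put them at about 83 mm. I set parts down by force, peaking at about 38 N on the wrist reading.
- **Flange grip width was off.** It read 49.6 mm for a 52 mm disc, but the flange held level and centred.
- **Cutter box and collet block not re-measured.** No move was aimed at them and no unexpected force showed.

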